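# Draw setting plates from a gate-locked magazine

### The arm

A 7-joint arm with a two-finger parallel gripper is mounted at the origin on a cart in front of the work surface, level with it; the furniture and walls round the work are solid. World frame = base frame: x ahead of the robot, y to its left, z up, the work surface at z = 0. Lengths are in m, angles in rad, forces in N, time in s.
With the tool pointing down it reaches from about 0.425 to 0.875 m from the base axis. Payload 4.7 kg.
Tool frame: the origin (TCP) lies at the very end of the fingers, on their centre line; the grasp point (between the pads) lies 19 mm behind it; z points along the fingers, y is the direction in which the jaws open and shut (so a half turn about z gives the same grasp; the last joint's range is limited). The gripper opens to 87 mm and grips with 3 to 60 N. Pads are 19 mm wide; open, the fingers measure 117 mm over their backs; the gripper's body (75 mm by 190 mm) begins 51 mm behind the grasp point.
Start: joints at [1.254, 0.321, -0.07, 1.45, 0.023, 1.371, -0.057], TCP at [0.211, -0.615, 0.223] pointing down, gripper open.
Joint ranges: [-2.86, 2.86], [-0.3, 2.09], [-1.38, 1.24], [0.06, 2.45], [-1.56, 4.7], [0.09, 2.05], [-2.69, 2.69]. Speed limits (rad/s): [2.57, 2.57, 3.14, 3.14, 3.14, 3.14, 3.14].

### API

Orientations are given as a rotation vector (axis times angle).
In Python, from bench import * gives the robot as it stands.
- The arm moves only by the shell command python3 -m jog 'ROWS' [OPENING] [FORCE]. ROWS is JSON, a list of rows, each a list of 4 numbers: the shift along the world's x, y, z in mm, then the turn about the world's z in rad. In form: [[x, y, z, twist], ...]. A call has exactly 8 rows; each row is the pose to reach, as a shift and turn from the pose commanded when the call began; what a row does not reach only later rows make up. A row lasts 1/8 s, in which the tool goes at most 62.5 mm and 10.7 degrees, less where a joint would pass 70% of its speed; a pose out of reach is approached as far as the arm can. A call with a gripper value outside its range is refused whole. OPENING is the opening, from -1 (shut) to 1 (fully open), set as the call begins (- or left out, the last holds). The fingers move at their own pace and stop on an object; FORCE is the grip in N (left out, the last holds). Time passes only in rows, so rows that repeat a pose let the fingers close, or fill a call up. It gives the time, the measured TCP pose, the force and the opening at its end, in the units of the state.
- get_state(): the state, without advancing time (a new reading comes with each control period).
- get_image(name): name is "scene" or "top" or "wrist"; returns a dict with "image" (420x560x3 uint8, red, green, blue), "fx", "fy", "cx", "cy" (pixels), "D" ([k1, k2, p1, p2, k3] as OpenCV has them; the pictures are not rectified), "position" and "rotation" of the camera in the world; the wrist camera has in their place "tool_from_camera" (4x4, takes a point from camera to tool coordinates, whose origin is the TCP and whose axes are the flange's). Camera axes: x right, y down, z forward; pixel columns grow to the right and rows downward; lengths in m; the calibration is good to about 2 mm. A picture is of the moment at which its call begins: read the wrist's pose just before it. There is no depth.
- close_job(): hands the job in, once; it reports no verdict.
The state is a dict: "time": time; "joint_positions": joint angles; "qd": joint speeds; "joint_torque": joint torques, N m; "position": TCP position; "tool_rot": TCP orientation; "ft_force": force on the tool from outside, world axes, zero at the start; "torque": the same for the moment, N m; "grip_width": opening from 0.0 (shut) to 1.0 (fully open).
Only numpy, scipy, OpenCV 4.12 (cv2) and the standard library are available. Lean on these libraries where they do the work, as an engineer would, in place of code of your own. Each camera call takes 0.05 s, during which the arm holds its last target. There are 200 camera calls.

### The job

Unlock the plate magazine by taking its black-knobbed lever through the zigzag gate from the red-dot notch to the green-dot notch, then slide the tray along the worktop, without lifting it, into the yellow frame. Push each plate out along its lane until it overhangs the front edge enough to be pinched by its sides, do not pick it up out of the lane, and lay all of them flat in the tray while it stands in the yellow frame. Then lock the magazine again by bringing the lever back through the gate to the red-dot notch, and slide the loaded tray, again without lifting it, squarely into the blue frame; leave the card box and the tally counter alone.

Things in the scene. Friction and masses are not known exactly. Their poses are not given: they have to be found in the camera images.
- magazine: green plate magazine, fixed. Origin at worktop level under the middle of the deck's front edge; x points to its back (away from the robot), y left, z up. Deck top at z = 50 mm, x 0 to 155, y -100 to 100 mm. Rails 8 mm wide, 10 mm above the deck, x 5 to 153 mm, make three lanes 56 mm wide centred at y = -64, 0, 64 mm, open at front and back
- deck_edge (a point): middle of the deck's top front edge, 50 mm up; in front of it is open air but for the 5 mm thick yellow stop bar against the front face. The lever moves the bar: locked, it stands 9 mm above the deck across all lanes; it sinks as the lever moves back, to 2 mm under the deck when open
- gate (a point): the lever's pivot, at worktop level, magazine x 85, y 190 mm, under the middle of the selector housing (100 x 90 mm; its aluminium gate plate is 60 mm up). The lever's 8 mm rod runs in a 13 mm zigzag slot in the gate plate (mid-plane 56 mm up). Friction holds the lever where it is left (about 1 N at the knob)
- knob (a point): centre of the lever's black ball knob, 28 mm across, 108 mm from the pivot, 100 to 107 mm up. Its zigzag in mm from the pivot, magazine x, y: red-dot notch (-36, 16), (-17, 17), (-17, -17), (17, -17), (17, 17), green-dot notch (36, 16); straight legs between. About 4 mm of play at the knob either side
- selector (a joint): fore-aft angle of the lever, rad: 0 in the red-dot (locked) notch nearest the robot, 0.18 at the first crossing, 0.50 at the second crossing, 0.69 in the green-dot (open) notch
- selector_side (a joint): sideways angle of the lever, rad: 0 in the left leg (both end notches are in it), 0.32 in the right leg
- plate_a: aluminium setting plate with a red stripe, 84 x 50 x 6 mm (x, y, z), about 70 g, lying in one of the lanes with its length along the lane; origin at the centre of its underside. May be absent
- plate_b: aluminium setting plate with a blue stripe, 84 x 50 x 6 mm (x, y, z), about 70 g, lying in one of the lanes with its length along the lane; origin at the centre of its underside. May be absent
- plate_c: aluminium setting plate with a yellow stripe, 84 x 50 x 6 mm (x, y, z), about 70 g, lying in one of the lanes with its length along the lane; origin at the centre of its underside. May be absent
- tray: grey open tray, outside 112 x 110 mm (x, y), walls 26 mm high and 3 mm thick, floor 3 mm thick, 0.35 kg; origin at the centre of its underside, x as its 112 mm side. An orange upright grip tab stands on its right (-y) end
- tray_tab (a point): top centre of the tray's orange grip tab: 12 mm in the tray's x, 26 mm in y, from 4 to 48 mm above the worktop; it lies 67 mm from the tray's centre along the tray's -y
- mark_yellow: yellow tape frame on the worktop (flat), inside 124 x 122 mm (x, y): the loading place. Origin at its centre at worktop level
- mark_blue: blue tape frame on the worktop (flat), inside 124 x 122 mm (x, y): where the tray starts and is collected. Origin at its centre at worktop level
- card_box: small brown card box, 47 x 72 x 31 mm, left of the work; leave alone. Origin at the centre of its underside
- tally_counter: white round tally counter, 54 x 50 x 26 mm, right front; leave alone. Origin at the centre of its underside

How it is judged:
By the outcome, as a careful person would: the job done as asked, in the order asked, and still so for the second after the job is handed in, with the robot touching nothing.
Of plate_a, plate_b, plate_c only 2 to 3 are there at a start; the rules pass over those that are not, and their reading is None.
At some moment in a run one of tray may be knocked a few centimetres aside while the robot is not near it.
It also fails if it takes over 210 s, if anything falls off the work surface, if the arm or the gripper's body presses on something with over 40 N, if the wrist force passes 120 N, or if a joint passes its speed limit or range.

## Working session

There is one attempt and no reset: what is moved stays moved. The work goes in short steps, Python scripts to look and compute and a shell command to move; the robot and the scene stay as the last step left them, time stands still between calls to the robot, and variables do not carry over. Pictures are saved under pics/ and viewed, about 12 in all and at most 16, crops included, and the job is handed in when it is done.

```bash
ls; mkdir -p pics; cat > h.py <<'E'
from bench import *
import numpy as np, cv2
from scipy.spatial.transform import Rotation as R
def cam(n):
    s=get_state(); d=get_image(n)
    if n=="wrist":
        T=np.array(d["tool_from_camera"]); Rt=R.from_rotvec(s["tool_rot"]).as_matrix()
        d["rotation"]=Rt@T[:3,:3]; d["position"]=Rt@T[:3,3]+np.array(s["position"])
    d["K"]=np.array([[d["fx"],0,d["cx"]],[0,d["fy"],d["cy"]],[0,0,1.]]); d["D"]=np.array(d["D"],float)
    d["rotation"]=np.array(d["rotation"]); d["position"]=np.array(d["position"])
    if d["rotation"].shape!=(3,3): d["rotation"]=R.from_rotvec(d["rotation"]).as_matrix()
    return d
def save(d,name,box=None,scale=1):
    im=d["image"][...,::-1]
    if box: im=im[box[1]:box[3],box[0]:box[2]]
    cv2.imwrite("pics/"+name+".png",cv2.resize(im,None,fx=scale,fy=scale,interpolation=cv2.INTER_CUBIC))
def ray(d,uv,z):
    p=cv2.undistortPoints(np.array(uv,float).reshape(-1,1,2),d["K"],d["D"]).reshape(-1,2)
    v=np.c_[p,np.ones(len(p))]@d["rotation"].T
    t=(z-d["position"][2])/v[:,2]
    return d["position"]+v*t[:,None]
def proj(d,P):
    P=(np.array(P,float).reshape(-1,3)-d["position"])@d["rotation"]
    return cv2.projectPoints(P,np.zeros(3),np.zeros(3),d["K"],d["D"])[0].reshape(-1,2)
def hsv(d): return cv2.cvtColor(d["image"],cv2.COLOR_RGB2HSV)
def blobs(d,lo,hi,minA=40):
    m=cv2.inRange(hsv(d),np.array(lo),np.array(hi))
    c,_=cv2.findContours(m,cv2.RETR_EXTERNAL,cv2.CHAIN_APPROX_NONE)
    return sorted([x for x in c if cv2.contourArea(x)>=minA],key=cv2.contourArea,reverse=True)
E
python3 - <<'E'
from h import *
for n in("top","scene"):
    d=cam(n); save(d,n+"0",None,1.4); print(n,d["position"],d["rotation"].round(2).tolist(),d["fx"])
print(get_state())
E
```

```text
pics
top [0.41128071 0.10853473 0.92904372] [[0.01, -0.99, 0.13], [-1.0, -0.01, 0.01], [-0.01, -0.13, -0.99]] 401.44378058174834
scene [-0.06320546  0.94137831  0.66209411] [[-0.82, -0.29, 0.49], [-0.57, 0.41, -0.72], [0.01, -0.87, -0.5]] 440.23428640631226
{'time': 0.1, 'joint_positions': array([ 1.25410088,  0.3217187 , -0.07008573,  1.45154871,  0.02261156,
        1.37079783, -0.05692498]), 'qd': array([-0.0001654 ,  0.00049381, -0.001294  , -0.00379504,  0.00140427,
        0.00160067,  0.00101571]), 'joint_torque': array([-5.85068465e-04, -4.92571807e+01, -4.06141123e-01, -3.13399351e+01,
       -6.42345124e-02,  3.95269110e-02,  1.18883095e-04]), 'position': array([ 0.21090787, -0.61431089,  0.22159265]), 'tool_rot': array([-3.09709754e+00, -5.16985308e-01,  5.96689549e-04]), 'ft_force': array([-1.23005269,  0.63740683,  0.68475532]), 'torque': array([0.01776837, 0.00650353, 0.02141724]), 'grip_width': 0.9992208770409047}
```

View pics/top0.png

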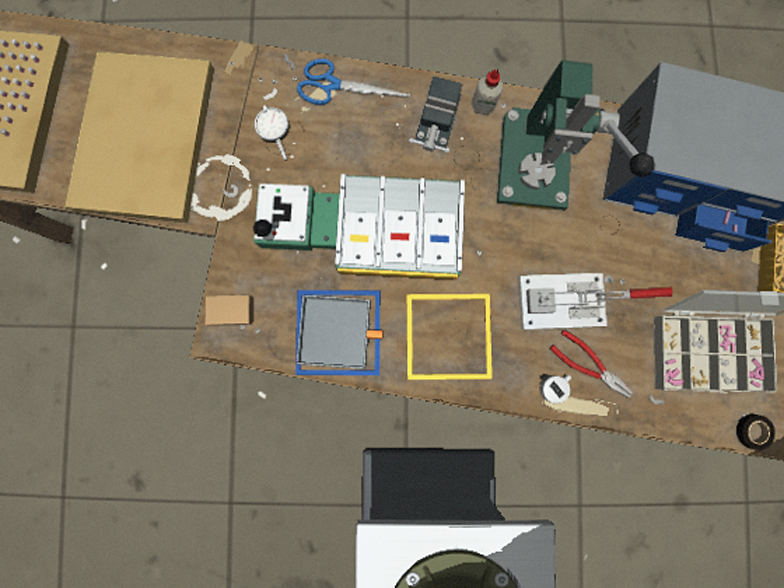

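View pics/scene0.png

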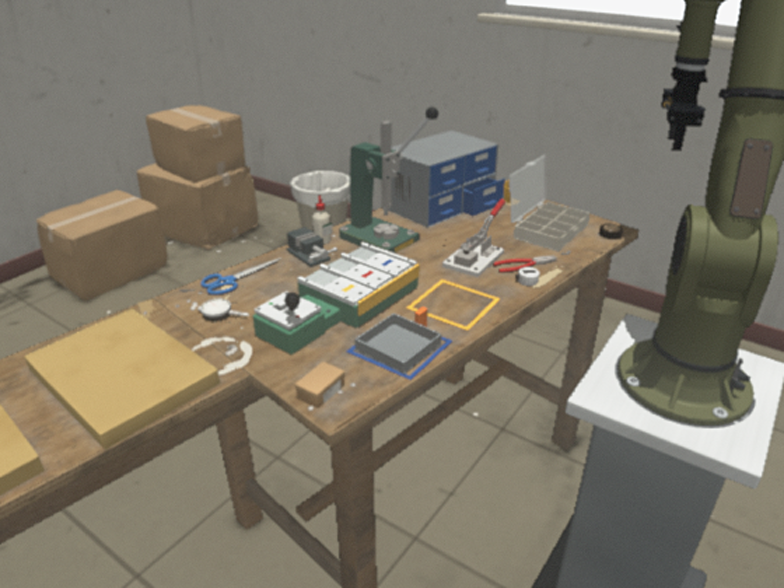

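Three plates lie in the lanes: yellow at (358,238), red at (400,237), blue at (440,238). The knob is at (263,228), the tray in the blue frame around (336,332) with its tab at (375,334), and the yellow frame at (448,336). All pixels are in the scaled top view. Next I measure them.

```bash
python3 - <<'E'
from h import *
d=cam("top"); s=1.4
def rep(name,lo,hi,z,box,minA=15):
    for c in blobs(d,lo,hi,minA):
        (x,y),wh,a=cv2.minAreaRect(c); 
        if box[0]<x*s<box[2] and box[1]<y*s<box[3]:
            b=ray(d,cv2.boxPoints(((x,y),wh,a)),z)[:,:2]; 
            e=[b[1]-b[0],b[2]-b[1]]
            print(name,"px",round(x*s),round(y*s),"c",ray(d,[[x,y]],z)[0,:2].round(4),"sides",[ (round(np.linalg.norm(v)*1000,1),round(np.degrees(np.arctan2(v[1],v[0])),1)) for v in e])
rep("yframe",(22,120,120),(33,255,255),0,(400,280,500,390),200)
rep("bframe",(105,120,80),(120,255,255),0,(290,280,390,390),100)
rep("tab",(5,150,150),(18,255,255),.048,(360,320,390,350))
rep("bar",(20,120,100),(33,255,255),.057,(330,255,470,285),5)
rep("ystripe",(20,120,120),(33,255,255),.056,(340,220,380,250),5)
rep("rstripe",(0,150,120),(6,255,255),.056,(380,220,420,250),5)
rep("bstripe",(105,120,80),(125,255,255),.056,(420,220,460,250),5)
rep("knob",(0,0,0),(180,255,45),.1,(250,210,280,245),20)
rep("magz60",(0,0,0),(180,60,255),.060,(370,200,430,250),500)
rep("tray",(90,15,60),(115,90,200),.026,(300,290,380,380),500)
rep("greendot",(45,120,60),(75,255,255),.06,(250,180,320,250),3)
rep("reddot",(0,130,100),(8,255,255),.06,(250,180,290,250),3)
rep("box",(5,60,90),(18,200,255),.031,(200,290,255,330),100)
rep("gate",(0,0,150),(180,40,255),.060,(250,180,320,250),200)
save(d,"mag",(170,110,350,275),4)
E
```

```text
yframe px 449 336 c [0.4513 0.0105] sides [(np.float64(142.4), np.float64(-89.6)), (np.float64(138.5), np.float64(179.2))]
bframe px 338 319 c [0.4776 0.1934] sides [(np.float64(138.0), np.float64(-89.6)), (np.float64(97.5), np.float64(-179.5))]
bframe px 337 356 c [0.4165 0.1946] sides [(np.float64(136.5), np.float64(-89.5)), (np.float64(57.2), np.float64(-179.4))]
tab px 374 334 c [0.4516 0.1327] sides [(np.float64(21.9), np.float64(-89.5)), (np.float64(10.9), np.float64(-179.5))]
bar px 398 272 c [0.5479 0.0961] sides [(np.float64(8.5), np.float64(-2.5)), (np.float64(189.6), np.float64(-93.3))]
ystripe px 358 238 c [0.6028 0.1586] sides [(np.float64(26.7), np.float64(-89.6)), (np.float64(9.1), np.float64(-179.3))]
rstripe px 399 237 c [0.6055 0.0942] sides [(np.float64(26.7), np.float64(-89.6)), (np.float64(9.1), np.float64(-179.8))]
bstripe px 440 238 c [0.6037 0.0298] sides [(np.float64(26.7), np.float64(-89.5)), (np.float64(9.1), np.float64(179.6))]
knob px 262 227 c [0.6086 0.303 ] sides [(np.float64(25.7), np.float64(-89.8)), (np.float64(23.9), np.float64(-177.8))]
magz60 px 393 223 c [0.627  0.1034] sides [(np.float64(153.4), np.float64(-1.4)), (np.float64(224.8), np.float64(-92.6))]
tray px 333 331 c [0.4561 0.1987] sides [(np.float64(111.4), np.float64(-3.9)), (np.float64(112.2), np.float64(-95.0))]
gate px 281 212 c [0.644  0.2818] sides [(np.float64(92.2), np.float64(-0.2)), (np.float64(83.0), np.float64(-92.7))]
```

View pics/mag.png

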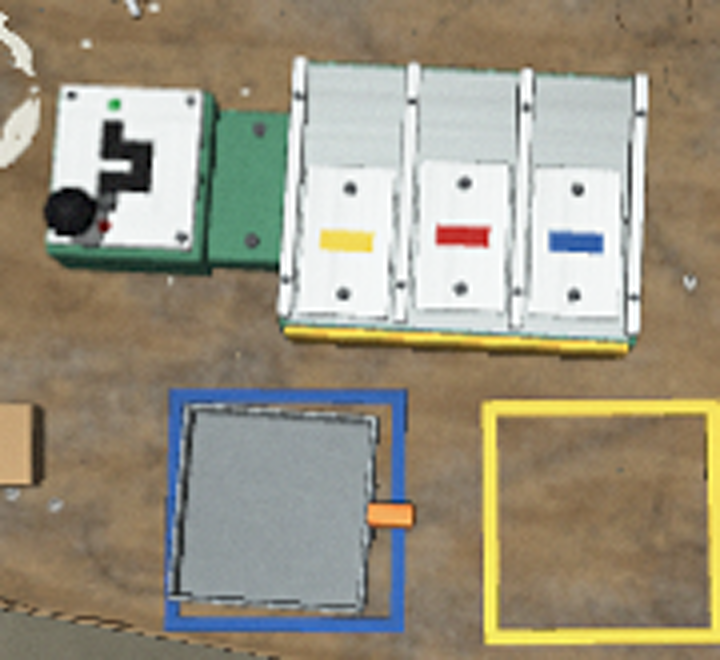

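```bash
python3 - <<'E'
from h import *
d=cam("top")
px=np.array([[300,60],[413,66],[527,72],[642,77],[287,315],[400,318],[517,324],[634,330]])/4+[170,110]
W=ray(d,px,.06)[:,:2]
M=np.array([[x,y] for x in(153,5) for y in(96,32,-32,-96)])/1000
kn=ray(d,[[262/1.4,227/1.4]],.1006)[:,:2]
W=np.r_[W,kn]; M=np.r_[M,[[.049,.206]]]
wm,mm=W.mean(0),M.mean(0); H=(M-mm).T@(W-wm); a=np.arctan2(H[0,1]-H[1,0],H[0,0]+H[1,1])
Rm=np.array([[np.cos(a),-np.sin(a)],[np.sin(a),np.cos(a)]]); t=wm-Rm@mm
print("yaw",a,np.degrees(a),"origin",t); print(((W-(M@Rm.T+t))*1000).round(1).tolist())
print("knob",t+Rm@[.049,.206],kn)
st=ray(d,np.array([[346,241],[463,236],[576,241]])/4+[170,110],.056)[:,:2]
print("plates mag mm",((st-t)@Rm*1000).round(1).tolist())
P=np.array([[-36,16],[-17,17],[-17,-17],[17,-17],[17,17],[36,16]])
print("zig world rel",((P-P[0])@Rm.T).round(1).tolist())
tr=Rm and 0 if 0 else 0
s=get_state(); r=R.from_rotvec(s["tool_rot"]).as_matrix(); print("jaw ang",np.degrees(np.arctan2(r[1,1],r[0,1])),s["position"])
E
```

```text
yaw -0.04388898082010861 -2.5146533681228416 origin [0.54986412 0.09549595]
[[-1.8, -0.0], [-2.2, 0.4], [-2.4, 0.3], [-1.9, -0.3], [0.6, -2.1], [2.1, -0.3], [2.1, -0.5], [2.0, -0.8], [1.4, 3.4]]
knob [0.60785517 0.29914771] [[0.60924658 0.3025542 ]]
plates mag mm [[49.6, 64.2], [55.7, -0.5], [56.1, -63.3]]
zig world rel [[0.0, 0.0], [19.0, 0.2], [17.5, -33.8], [51.5, -35.3], [53.0, -1.3], [71.9, -3.2]]
jaw ang -71.04533834771783 [ 0.21099438 -0.61445913  0.22188913]
```

```bash
python3 -m jog '[[50,60,10,-0.1],[90,115,10,-0.2],[130,175,10,-0.3],[165,230,10,-0.378],[195,285,10,-0.378],[225,340,10,-0.378],[250,395,10,-0.378],[275,450,10,-0.378]]' 1 10
python3 -m jog '[[20,60,0,0],[40,115,0,0],[60,175,0,0],[80,235,0,0],[95,295,0,0],[105,355,0,0],[120,410,-10,0],[125,465,-20,0]]'
python3 - <<'E'
from h import *
d=cam("wrist"); save(d,"w1",None,1.4); s=get_state(); print(s["position"],s["time"])
for c in blobs(d,(0,0,0),(180,255,45),200)[:4]:
    (x,y),r=cv2.minEnclosingCircle(c); print(x,y,r,ray(d,[[x,y]],.1006))
print(proj(d,[0.6085,.301,.1006]))
E
```

```text
time: 1.2
position: [0.4741, -0.1899, 0.2327]
tool_rot: [3.14, -0.074, 0.001]
ft_force: [0.5, -0.7, -0.2]
grip_width: 1.0
time: 2.2
position: [0.5993, 0.2744, 0.212]
tool_rot: [3.14, -0.076, 0.0]
ft_force: [0.6, 0.3, -0.8]
grip_width: 1.002
[0.59541351 0.28456499 0.21001787] 2.25
279.5 334.5 291.9941101074219 [[0.48165962 0.28148205 0.1006    ]]
474.2109680175781 291.0 94.18173217773438 [[0.5151891  0.10605549 0.1006    ]]
393.7334289550781 267.5725402832031 31.735734939575195 [[0.54266975 0.18071091 0.1006    ]]
166.2775421142578 267.5130920410156 30.88593101501465 [[0.55216642 0.37495912 0.1006    ]]
[[247.31062395 199.29357879]]
```

View pics/w1.png

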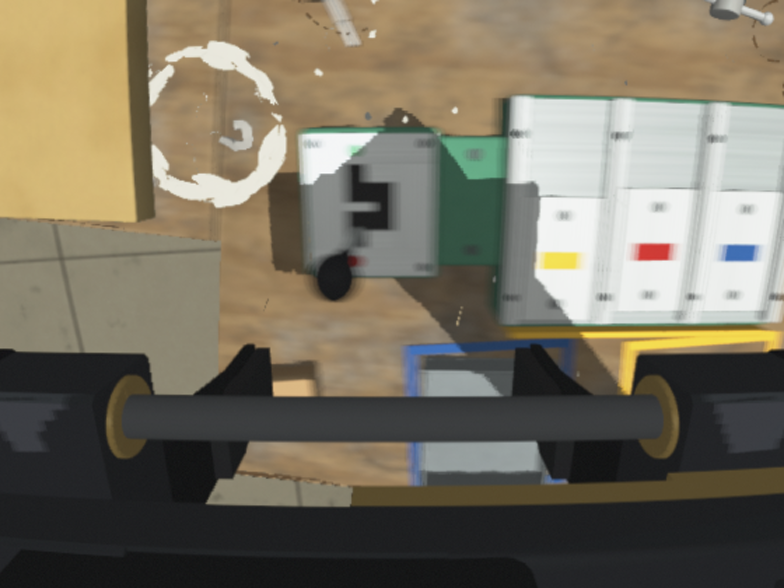

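Knob at (334,278) in the scaled wrist view, notch slot visible above right. The arm was still moving, so I let it settle and re-measure.

```bash
python3 -m jog '[[0,0,0,0],[0,0,0,0],[0,0,0,0],[0,0,0,0],[0,0,0,0],[0,0,0,0],[0,0,0,0],[0,0,0,0]]'
python3 - <<'E'
from h import *
d=cam("wrist"); save(d,"w2",None,1); s=get_state(); print(s["position"],s["tool_rot"],s["qd"].max())
m=cv2.inRange(hsv(d),(0,0,0),(180,255,50)); m[250:]=0
c,_=cv2.findContours(m,cv2.RETR_EXTERNAL,cv2.CHAIN_APPROX_NONE)
for c in sorted(c,key=cv2.contourArea)[-4:]:
    (x,y),r=cv2.minEnclosingCircle(c); print(x,y,r,cv2.contourArea(c),ray(d,[[x,y]],.1006))
for n,lo,hi in(("y",(22,120,120),(33,255,255)),("r",(0,150,100),(8,255,255)),("b",(105,120,80),(125,255,255))):
    for c in blobs(d,lo,hi,60):
        (x,y),wh,a=cv2.minAreaRect(c)
        if y<230: print(n,x,y,wh,a,ray(d,[[x,y]],.056)[0,:2])
E
```

```text
time: 3.25
position: [0.5984, 0.2732, 0.2126]
tool_rot: [3.141, -0.074, -0.0]
ft_force: [-0.2, 0.9, -1.3]
grip_width: 1.0
[0.59841533 0.27325194 0.21255596] [ 3.14067908e+00 -7.39447307e-02 -2.19132641e-04] 0.0024205746936822392
177.0 248.0 4.123205661773682 18.0 [[0.56831262 0.36224756 0.1006    ]]
378.0 249.0 10.000100135803223 24.5 [[0.55946469 0.19351648 0.1006    ]]
242.5 194.5 19.039531707763672 876.0 [[0.61154861 0.30348996 0.1006    ]]
259.2196350097656 145.03271484375 29.213016510009766 999.5 [[0.64993952 0.28768579 0.1006    ]]
y 403.0 185.0 (10.0, 30.0) 90.0 [0.60378884 0.15924178]
r 470.0 179.0 (10.0, 28.0) 90.0 [0.60687468 0.09478325]
b 530.5 180.0 (10.0, 27.0) 90.0 [0.60364129 0.03276929]
```

View pics/w2.png

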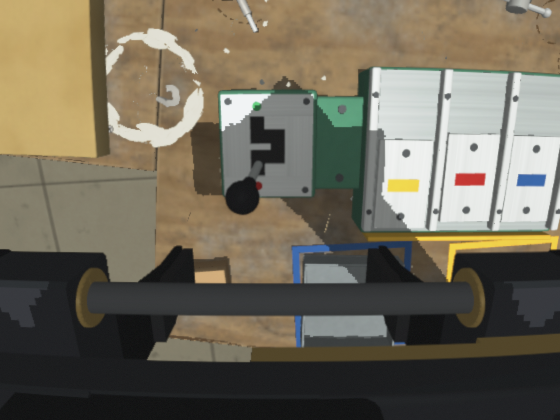

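The knob sits at (242,195), which gives about (0.610, 0.303). I descend, grip it, and take the zigzag.

```bash
python3 -m jog '[[12,30,0,0],[12,30,-30,0],[12,30,-70,0],[12,30,-110,0],[12,30,-131,0],[12,30,-131,0],[12,30,-131,0],[12,30,-131,0]]' 1 15
python3 -m jog '[[0,0,0,0],[0,0,0,0],[0,0,0,0],[0,0,0,0],[0,0,0,0],[0,0,0,0],[0,0,0,0],[0,0,0,0]]' -0.6 15
```

```text
time: 4.3
position: [0.6115, 0.3039, 0.0836]
tool_rot: [-3.139, 0.074, -0.004]
ft_force: [0.5, -0.3, -0.1]
grip_width: 1.002
time: 5.3
position: [0.6105, 0.3032, 0.0816]
tool_rot: [3.141, -0.074, -0.0]
ft_force: [-0.1, -1.2, 0.5]
grip_width: 0.307
```

```bash
python3 -m jog '[[6,0,1.5,0],[12,0,3,0],[18,0,4.5,0],[19,0,5,0],[18,-8,5.5,0],[18,-17,6,0],[18,-26,5.5,0],[18,-34,5,0]]'
python3 -m jog '[[0,0,0,0],[9,-0.5,1,0],[17,-1,1.5,0],[26,-1.3,1,0],[34,-1.5,0,0],[34,-1.5,0,0],[34.5,6,0.5,0],[35,15,1.4,0]]'
python3 -m jog '[[0.5,9,-0.5,0],[1,17,-1.4,0],[1,17,-1.4,0],[7,17,-2.5,0],[13,16,-4,0],[19,15.5,-6,0],[20,15.5,-6,0],[20,15.5,-6,0]]'
```

```text
time: 6.3
position: [0.6284, 0.2687, 0.0869]
tool_rot: [-3.14, 0.074, -0.0]
ft_force: [-0.7, 2.9, 2.1]
grip_width: 0.305
time: 7.3
position: [0.6637, 0.2831, 0.0875]
tool_rot: [3.138, -0.075, -0.0]
ft_force: [0.9, -3.1, 2.3]
grip_width: 0.307
time: 8.3
position: [0.6838, 0.3004, 0.0817]
tool_rot: [-3.139, 0.074, -0.001]
ft_force: [-0.2, 3.2, -0.8]
grip_width: 0.309
```

```bash
python3 -m jog '[[0,0,0,0],[0,0,0,0],[0,0,0,0],[0,0,30,0],[0,0,80,0],[-20,0,130,0],[-60,-20,130,0],[-80,-40,130,0]]' 1 15
python3 - <<'E'
from h import *
print(get_state()["joint_positions"].round(2))
d=cam("top"); save(d,"t2",(170,120,360,280),4)
E
```

```text
time: 9.3
position: [0.6018, 0.2604, 0.2132]
tool_rot: [-3.141, 0.071, -0.002]
ft_force: [0.8, -0.7, 0.4]
grip_width: 0.991
[ 0.08  0.42 -0.71  1.43  0.28  1.39 -2.25]
```

View pics/t2.png

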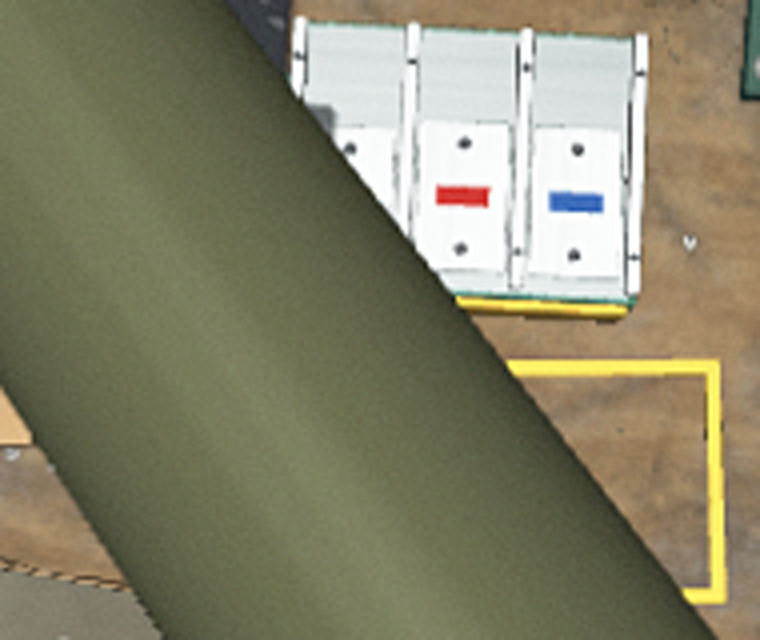

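```bash
python3 -m jog '[[-20,-15,0,-0.18],[-40,-30,0,-0.36],[-60,-45,0,-0.54],[-80,-60,0,-0.72],[-100,-75,0,-0.90],[-120,-90,0,-1.08],[-140,-105,0,-1.26],[-150,-115,0,-1.44]]'
python3 -m jog '[[0,0,0,-0.16],[0,0,0,-0.16],[0,0,0,-0.16],[0,0,0,-0.16],[0,0,0,-0.16],[0,0,0,-0.16],[0,0,0,-0.16],[0,0,0,-0.16]]'
python3 - <<'E'
from h import *
d=cam("wrist"); save(d,"w3",None,1); s=get_state(); print(s["position"],s["joint_positions"].round(2))
r=R.from_rotvec(s["tool_rot"]).as_matrix(); print("jaw",np.degrees(np.arctan2(r[1,1],r[0,1])))
for c in blobs(d,(5,150,120),(18,255,255),60)[:3]:
    (x,y),wh,a=cv2.minAreaRect(c); b=ray(d,cv2.boxPoints(((x,y),wh,a)),.048)[:,:2]; print(x,y,wh,a,b.round(4).tolist(),b.mean(0))
E
```

```text
time: 10.35
position: [0.5063, 0.1714, 0.1884]
tool_rot: [2.811, -1.157, -0.017]
ft_force: [0.6, -0.0, -0.2]
grip_width: 1.001
time: 11.35
position: [0.5069, 0.1708, 0.1883]
tool_rot: [2.71, -1.379, -0.03]
ft_force: [0.0, 0.1, -0.2]
grip_width: 0.995
[0.50682709 0.17091219 0.18838167] [-1.39  0.3   1.17  1.74 -0.22  1.36 -2.68]
jaw -143.99430993817992
338.1341552734375 202.7073516845703 (12.337727546691895, 25.92484474182129) 38.65980911254883 [[0.4594, 0.1438], [0.4586, 0.1205], [0.4468, 0.1209], [0.4475, 0.1444]] [0.45308687 0.13241762]
```

View pics/w3.png

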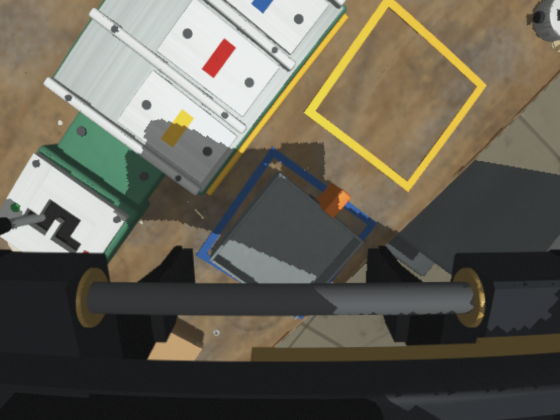

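```bash
python3 -m jog '[[-5,-2,10,0.18],[-10,-5,15,0.36],[-15,-8,20,0.54],[-20,-12,20,0.72],[-25,-15,20,0.90],[-30,-20,20,1.08],[-40,-25,20,1.26],[-50,-30,20,1.44]]'
python3 -m jog '[[0,0,0,0.18],[0,0,0,0.36],[0,0,0,0.54],[0,0,0,0.72],[0,0,0,0.90],[0,0,0,1.0],[0,0,0,1.0],[0,0,0,1.0]]'
cat > st.py <<'E'
from h import *
s=get_state(); r=R.from_rotvec(s["tool_rot"]).as_matrix()
print(s["position"].round(4),"q",s["joint_positions"].round(2),"jaw",np.degrees(np.arctan2(r[1,1],r[0,1])).round(1),"tilt",r[:,2].round(3))
E
python3 st.py
```

```text
time: 12.4
position: [0.4565, 0.1408, 0.2084]
tool_rot: [2.955, 0.763, 0.08]
ft_force: [0.0, -1.2, 1.2]
grip_width: 0.999
time: 13.4
position: [0.4568, 0.1411, 0.2084]
tool_rot: [2.26, 2.101, 0.136]
ft_force: [0.2, 0.0, 0.1]
grip_width: 1.001
[0.4568 0.1411 0.2084] q [-1.45 -0.29  0.94  1.99  0.28  1.24 -0.67] jaw -4.3 tilt [ 0.1    0.021 -0.995]
```

```bash
python3 -m jog '[[-4,-12,-20,0],[-4,-12,-50,0],[-4,-12,-90,0],[-4,-12,-120,0],[-4,-12,-120,0],[-4,-12,-120,0],[-4,-12,-120,0],[-4,-12,-120,0]]'
python3 st.py
```

```text
time: 14.4
position: [0.4534, 0.1296, 0.0893]
tool_rot: [2.259, 2.103, 0.139]
ft_force: [-0.5, 0.1, -0.2]
grip_width: 1.002
[0.4534 0.1296 0.0893] q [-1.48 -0.12  1.11  2.15  0.16  0.95 -0.53] jaw -4.2 tilt [ 0.101  0.023 -0.995]
```

The wrist picked up a 6° tilt at a joint limit. I go back to the open side to unwind the elbow and see what the tilt does.

```bash
python3 -m jog '[[10,0,30,0],[30,0,70,0],[50,-30,110,0.15],[50,-80,140,0.3],[50,-130,140,0.45],[45,-190,140,0.6],[40,-250,140,0.75],[30,-310,140,0.9]]'
python3 st.py
python3 -m jog '[[-20,-50,0,0.15],[-40,-100,0,0.3],[-60,-150,0,0.45],[-80,-200,0,0.65],[-100,-250,0,0.65],[-110,-270,0,0.65],[-110,-270,0,0.65],[-110,-270,0,0.65]]'
python3 st.py
```

```text
time: 15.4
position: [0.4897, -0.1354, 0.2295]
tool_rot: [1.258, 2.861, 0.159]
ft_force: [-0.2, 0.3, 0.6]
grip_width: 0.999
[ 0.4897 -0.1354  0.2295] q [-1.   -0.11  1.24  1.84  0.01  1.31  0.98] jaw 42.4 tilt [ 0.052  0.088 -0.995]
time: 16.4
position: [0.3801, -0.4032, 0.2288]
tool_rot: [-0.283, -3.104, -0.153]
ft_force: [0.1, 0.5, -0.4]
grip_width: 1.001
[ 0.3801 -0.4032  0.2288] q [-0.15  0.33  1.18  1.65 -0.35  1.47  2.47] jaw 79.5 tilt [-0.012  0.099 -0.995]
```

```bash
python3 -m jog '[[0,0,0,0.15],[0,0,0,0.3],[0,0,0,0.45],[0,0,0,0.6],[0,0,0,0.6],[0,0,0,0.6],[0,0,0,0.6],[0,0,0,0.6]]'
python3 st.py
python3 -m jog '[[-10,-40,0,0],[-20,-80,0,0],[-30,-120,0,0],[-40,-160,0,0],[-50,-180,0,0],[-50,-180,0,0],[-50,-180,0,0],[-50,-180,0,0]]'
python3 st.py
```

```text
time: 17.4
position: [0.3818, -0.4016, 0.2302]
tool_rot: [0.65, -3.022, -0.131]
ft_force: [-0.2, -0.8, -0.1]
grip_width: 0.997
[ 0.3818 -0.4016  0.2302] q [ 1.16  0.22 -0.45  1.59  0.08  1.45  2.69] jaw 114.2 tilt [-0.064  0.072 -0.995]
time: 18.4
position: [0.3315, -0.5817, 0.2295]
tool_rot: [0.647, -3.021, -0.132]
ft_force: [0.4, -0.1, -0.5]
grip_width: 1.001
[ 0.3315 -0.5817  0.2295] q [ 1.63  0.63 -1.01  1.26  0.51  1.62  2.69] jaw 114.1 tilt [-0.066  0.073 -0.995]
```

```bash
python3 -m jog '[[-20,30,0,-0.1],[-40,60,0,-0.2],[-60,90,0,-0.3],[-80,120,0,-0.3],[-100,150,0,-0.3],[-110,170,0,-0.3],[-110,170,0,-0.3],[-110,170,0,-0.3]]'
python3 st.py
python3 -m jog '[[-10,17,0,0],[-20,34,0,0],[-30,51,0,0],[-40,70,0,0],[-40,70,0,0],[-40,70,0,0],[-40,70,0,0],[-40,70,0,0]]'
python3 st.py
```

```text
time: 19.4
position: [0.2201, -0.414, 0.2291]
tool_rot: [0.184, -3.097, -0.141]
ft_force: [-0.7, -0.1, -0.4]
grip_width: 0.999
[ 0.2201 -0.414   0.2291] q [ 2.17  0.1  -1.19  1.77  0.08  1.44  2.66] jaw 96.7 tilt [-0.041  0.089 -0.995]
time: 20.4
position: [0.209, -0.3756, 0.2171]
tool_rot: [0.162, -3.066, -0.193]
ft_force: [0.2, -0.2, 0.3]
grip_width: 1.005
[ 0.209  -0.3756  0.2171] q [ 2.4   0.02 -1.38  1.83  0.02  1.45  2.69] jaw 95.8 tilt [-0.072  0.121 -0.99 ]
```

```bash
python3 -m jog '[[15,-25,10,-0.18],[40,-50,10,-0.36],[70,-50,10,-0.54],[100,-30,10,-0.72],[130,0,10,-0.90],[160,40,10,-1.08],[190,85,10,-1.26],[215,130,10,-1.44]]'
python3 st.py
python3 -m jog '[[15,40,0,-0.18],[30,80,0,-0.36],[40,120,0,-0.54],[45,150,0,-0.72],[45,150,0,-0.84],[45,150,0,-0.84],[45,150,0,-0.84],[45,150,0,-0.84]]'
python3 st.py
```

```text
time: 21.4
position: [0.4251, -0.244, 0.2271]
tool_rot: [1.925, 2.43, 0.216]
ft_force: [0.1, 0.6, 0.9]
grip_width: 0.997
[ 0.4251 -0.244   0.2271] q [ 1.89 -0.07 -1.26  1.84 -0.21  1.29  0.92] jaw 13.0 tilt [ 0.113  0.087 -0.99 ]
time: 22.4
position: [0.4686, -0.0966, 0.227]
tool_rot: [2.701, 1.417, 0.171]
ft_force: [-0.2, 0.9, 0.4]
grip_width: 0.999
[ 0.4686 -0.0966  0.227 ] q [ 1.42 -0.29 -1.07  1.93 -0.3   1.22 -0.17] jaw -34.9 tilt [ 0.139 -0.025 -0.99 ]
```

```bash
python3 -m jog '[[-15,3,0,0],[-30,6,0,0],[-45,9,0,0],[-60,11,0,0],[-60,11,0,0],[-60,11,0,0],[-60,11,0,0],[-60,11,0,0]]'
python3 st.py
```

```text
time: 23.4
position: [0.4089, -0.0852, 0.2271]
tool_rot: [2.701, 1.416, 0.171]
ft_force: [-0.0, -0.2, 0.6]
grip_width: 1.003
[ 0.4089 -0.0852  0.2271] q [ 0.53 -0.3  -0.32  2.06 -0.1   1.22 -0.36] jaw -34.9 tilt [ 0.139 -0.025 -0.99 ]
```

```bash
python3 -m jog '[[-5,1,0,0],[-10,2,0,0],[-15,3,0,0],[-20,4,0,0],[-25,5,0,0],[-25,5,0,0],[-25,5,0,0],[-25,5,0,0]]'
python3 st.py
```

```text
time: 24.4
position: [0.3984, -0.082, 0.219]
tool_rot: [2.714, 1.423, 0.145]
ft_force: [-1.0, 0.8, 0.5]
grip_width: 1.003
[ 0.3984 -0.082   0.219 ] q [ 0.48 -0.3  -0.28  2.08 -0.09  1.23 -0.37] jaw -34.8 tilt [ 0.117 -0.021 -0.993]
```

```bash
python3 -m jog '[[-30,6,0,0],[-60,12,0,0],[-60,12,0,0],[-60,12,0,0],[-60,12,0,0],[-60,12,0,0],[-60,12,0,0],[-60,12,0,0]]'
python3 st.py
python3 -m jog '[[-30,6,0,0],[-60,12,0,0],[-60,12,0,0],[-60,12,0,0],[-60,12,0,0],[-60,12,0,0],[-60,12,0,0],[-60,12,0,0]]'
python3 st.py
```

```text
time: 25.4
position: [0.3446, -0.0613, 0.1637]
tool_rot: [2.753, 1.454, -0.049]
ft_force: [0.2, 0.1, -0.6]
grip_width: 1.005
[ 0.3446 -0.0613  0.1637] q [ 0.6  -0.3  -0.45  2.17 -0.09  1.25 -0.4 ] jaw -34.3 tilt [-0.015 -0.04  -0.999]
time: 26.4
position: [0.2933, -0.0422, 0.1201]
tool_rot: [-2.74, -1.456, 0.203]
ft_force: [-0.2, 0.3, -0.1]
grip_width: 1.003
[ 0.2933 -0.0422  0.1201] q [ 0.74 -0.3  -0.62  2.25 -0.13  1.26 -0.4 ] jaw -34.3 tilt [-0.13  -0.033 -0.991]
```

```bash
python3 -m jog '[[40,10,0,0],[90,20,10,0],[140,30,40,0],[180,50,90,0],[220,70,140,0],[270,90,190,0],[320,110,190,0],[370,135,190,0]]'
python3 st.py
python3 -m jog '[[40,10,0,0],[80,20,0,0],[110,27,0,0],[140,35,0,0],[140,35,0,0],[140,35,0,0],[140,35,0,0],[140,35,0,0]]'
python3 st.py
```

```text
time: 27.4
position: [0.6654, 0.0919, 0.3111]
tool_rot: [-2.743, -1.453, 0.201]
ft_force: [0.2, 0.4, 1.3]
grip_width: 0.998
[0.6654 0.0919 0.3111] q [ 0.29  0.57 -0.8   1.07  0.38  1.77 -1.  ] jaw -34.4 tilt [-0.128 -0.033 -0.991]
time: 28.4
position: [0.8021, 0.1269, 0.3119]
tool_rot: [-2.74, -1.457, 0.202]
ft_force: [0.3, -0.1, 0.4]
grip_width: 1.0
[0.8021 0.1269 0.3119] q [-0.05  0.94 -0.68  0.38  0.56  2.02 -0.9 ] jaw -34.2 tilt [-0.129 -0.033 -0.991]
```

```bash
python3 -m jog '[[15,4,0,0],[30,8,0,0],[45,12,0,0],[60,15,0,0],[60,15,0,0],[60,15,0,0],[60,15,0,0],[60,15,0,0]]'
python3 st.py
```

```text
time: 29.4
position: [0.8378, 0.1383, 0.2961]
tool_rot: [-2.748, -1.462, 0.162]
ft_force: [-0.7, -1.1, 0.2]
grip_width: 1.002
[0.8378 0.1383 0.2961] q [-0.23  1.08  0.43  0.13 -0.4   2.05 -0.76] jaw -34.1 tilt [-0.103 -0.027 -0.994]
```

```bash
python3 -m jog '[[25,6,0,0],[50,12,0,0],[50,12,0,0],[50,12,0,0],[50,12,0,0],[50,12,0,0],[50,12,0,0],[50,12,0,0]]'
python3 st.py
```

```text
time: 30.4
position: [0.8538, 0.1442, 0.2832]
tool_rot: [-2.759, -1.468, 0.125]
ft_force: [-0.4, 0.5, -0.0]
grip_width: 1.003
[0.8538 0.1442 0.2832] q [-0.23  1.15  1.24  0.06 -1.2   2.05 -0.75] jaw -34.1 tilt [-0.077 -0.025 -0.997]
```

```bash
python3 -m jog '[[30,8,0,0],[60,16,0,0],[60,16,0,0],[60,16,0,0],[60,16,0,0],[60,16,0,0],[60,16,0,0],[60,16,0,0]]'
python3 st.py
python3 -m jog '[[30,8,0,0],[60,16,0,0],[60,16,0,0],[60,16,0,0],[60,16,0,0],[60,16,0,0],[60,16,0,0],[60,16,0,0]]'
python3 st.py
```

```text
time: 31.4
position: [0.8529, 0.15, 0.2805]
tool_rot: [-2.756, -1.467, 0.128]
ft_force: [1.0, -0.9, 0.0]
grip_width: 1.001
[0.8529 0.15   0.2805] q [-0.23  1.15  1.24  0.06 -1.21  2.05 -0.76] jaw -34.0 tilt [-0.08  -0.024 -0.996]
time: 32.4
position: [0.8521, 0.1549, 0.2782]
tool_rot: [-2.755, -1.467, 0.132]
ft_force: [-0.4, 0.1, -1.5]
grip_width: 1.0
[0.8521 0.1549 0.2782] q [-0.24  1.16  1.24  0.06 -1.21  2.05 -0.77] jaw -34.1 tilt [-0.083 -0.024 -0.996]
```

```bash
python3 -m jog '[[-50,-10,0,0],[-100,-20,0,0],[-150,-40,-10,0.1],[-200,-70,-20,0.25],[-250,-100,-30,0.4],[-300,-130,-40,0.55],[-345,-170,-40,0.7],[-380,-210,-40,0.85]]'
python3 st.py
python3 -m jog '[[-20,-30,0,0.17],[-40,-60,0,0.34],[-60,-90,0,0.51],[-80,-110,0,0.68],[-90,-130,0,0.85],[-100,-150,0,1.02],[-110,-170,0,1.19],[-110,-180,0,1.31]]'
python3 st.py
```

```text
time: 33.4
position: [0.5039, -0.0232, 0.241]
tool_rot: [1.941, 2.447, -0.136]
ft_force: [-1.5, -0.5, 3.0]
grip_width: 1.001
[ 0.5039 -0.0232  0.241 ] q [-1.25  0.02  1.22  1.78  0.06  1.4   0.19] jaw 13.0 tilt [-0.042 -0.077 -0.996]
time: 34.4
position: [0.3947, -0.2043, 0.2424]
tool_rot: [0.056, 3.074, -0.088]
ft_force: [0.7, 0.1, -0.3]
grip_width: 0.997
[ 0.3947 -0.2043  0.2424] q [-0.38 -0.3   0.65  1.98  0.22  1.33  1.74] jaw 87.8 tilt [ 0.064 -0.058 -0.996]
```

```bash
python3 -m jog '[[-7,5,0,0],[-15,11,0,0],[-22,16,0,0],[-30,22,0,0],[-30,22,0,0],[-30,22,0,0],[-30,22,0,0],[-30,22,0,0]]'
python3 st.py
```

```text
time: 35.4
position: [0.3666, -0.1799, 0.2425]
tool_rot: [0.054, 3.075, -0.088]
ft_force: [-1.1, 0.0, -0.4]
grip_width: 1.001
[ 0.3666 -0.1799  0.2425] q [ 0.09 -0.3   0.22  2.03  0.11  1.32  1.82] jaw 87.9 tilt [ 0.064 -0.058 -0.996]
```

```bash
python3 -m jog '[[-10,10,0,0],[-20,20,0,0],[-30,30,0,0],[-30,30,0,0],[-30,30,0,0],[-30,30,0,0],[-30,30,0,0],[-30,30,0,0]]'
python3 st.py
```

```text
time: 36.4
position: [0.3516, -0.1558, 0.2285]
tool_rot: [0.056, 3.106, -0.061]
ft_force: [0.2, -0.5, 0.1]
grip_width: 0.999
[ 0.3516 -0.1558  0.2285] q [ 0.25 -0.3   0.05  2.07  0.05  1.33  1.83] jaw 87.9 tilt [ 0.034 -0.04  -0.999]
```

```bash
python3 -m jog '[[10,-45,5,0],[0,-90,10,0],[-25,-120,10,0],[-50,-140,10,0],[-75,-160,10,0],[-75,-160,10,0],[-75,-160,10,0],[-75,-160,10,0]]'
python3 st.py
python3 -m jog '[[-8,10,0,0],[-16,20,0,0],[-24,30,0,0],[-24,30,0,0],[-24,30,0,0],[-24,30,0,0],[-24,30,0,0],[-24,30,0,0]]'
python3 st.py
```

```text
time: 37.4
position: [0.2773, -0.3153, 0.2384]
tool_rot: [0.054, 3.106, -0.061]
ft_force: [0.3, 0.1, 0.2]
grip_width: 0.998
[ 0.2773 -0.3153  0.2384] q [ 0.41 -0.25  0.32  2.    0.09  1.33  2.23] jaw 88.0 tilt [ 0.034 -0.04  -0.999]
time: 38.4
position: [0.255, -0.2874, 0.2381]
tool_rot: [0.053, 3.107, -0.058]
ft_force: [-0.2, -0.3, 0.8]
grip_width: 0.999
[ 0.255  -0.2874  0.2381] q [ 0.95 -0.3  -0.15  2.05 -0.04  1.34  2.36] jaw 88.0 tilt [ 0.033 -0.038 -0.999]
```

```bash
python3 -m jog '[[-8,10,0,0],[-16,20,0,0],[-22,28,0,0],[-22,28,0,0],[-22,28,0,0],[-22,28,0,0],[-22,28,0,0],[-22,28,0,0]]'
python3 st.py
```

```text
time: 39.4
position: [0.2443, -0.272, 0.2156]
tool_rot: [0.06, 3.136, 0.015]
ft_force: [0.0, 0.5, 0.1]
grip_width: 1.001
[ 0.2443 -0.272   0.2156] q [ 0.63 -0.3   0.12  2.09  0.03  1.35  2.27] jaw 87.8 tilt [ 0.005  0.01  -1.   ]
```

The tilt is down to 0.6° and the elbow is natural. Next is the tab, staying away from the limits.

```bash
python3 -m jog '[[40,-20,5,-0.15],[90,-10,5,-0.3],[140,20,5,-0.45],[190,60,5,-0.6],[220,110,5,-0.8],[230,165,5,-0.95],[230,220,0,-1.1],[230,275,0,-1.25]]'
python3 -m jog '[[0,40,0,-0.15],[-5,65,-5,-0.3],[-10,90,-10,-0.36],[-10,90,-10,-0.36],[-10,90,-10,-0.36],[-10,90,-10,-0.36],[-10,90,-10,-0.36],[-10,90,-10,-0.36]]'
python3 st.py
cat > tab.py <<'E'
from h import *
d=cam("wrist")
for c in blobs(d,(5,150,100),(18,255,255),60)[:3]:
    (x,y),wh,a=cv2.minAreaRect(c); b=ray(d,cv2.boxPoints(((x,y),wh,a)),.048)[:,:2]; e=[b[1]-b[0],b[2]-b[1]]
    print(x,y,wh,"c",b.mean(0).round(4),[(round(np.linalg.norm(v)*1000,1),round(np.degrees(np.arctan2(v[1],v[0])),1)) for v in e])
E
python3 tab.py
```

```text
time: 40.4
position: [0.4748, 0.0027, 0.2151]
tool_rot: [1.877, 2.507, 0.009]
ft_force: [0.4, -0.3, 0.8]
grip_width: 0.998
time: 41.4
position: [0.4651, 0.0908, 0.2055]
tool_rot: [2.289, 2.136, 0.006]
ft_force: [-1.0, 0.9, -0.4]
grip_width: 0.996
[0.4651 0.0908 0.2055] q [ 0.23 -0.04 -0.47  1.89 -0.01  1.28 -0.31] jaw -4.0 tilt [ 0.01  -0.005 -1.   ]
284.7938537597656 105.28923034667969 (29.177230834960938, 13.75656509399414) c [0.4768 0.1717] [(np.float64(11.9), np.float64(-0.9)), (np.float64(24.8), np.float64(-90.3))]
```

```bash
python3 - <<'E'
from h import *
d=cam("wrist"); save(d,"w4",(100,0,560,300),1.3)
E
```

```text
(no output)
```

View pics/w4.png

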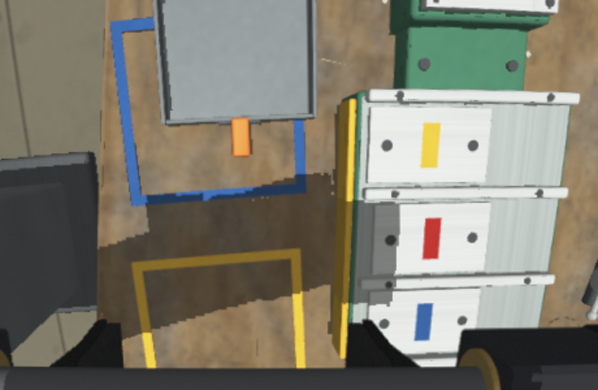

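The tray has been knocked about 4 cm. Its tab is now at (241,137) in this crop and its right wall runs from (165,123) to (315,117).

```bash
python3 - <<'E'
from h import *
d=cam("wrist")
p=ray(d,np.array([[165,123],[315,117]])/1.3+[100,0],.026); v=p[1]-p[0]; print(p[:,:2],np.linalg.norm(v),np.degrees(np.arctan2(v[1],v[0])))
p=ray(d,np.array([[140,203],[302,185]])/1.3+[100,0],0); v=p[1]-p[0]; print("blue front",p[:,:2],np.linalg.norm(v),np.degrees(np.arctan2(v[1],v[0])))
p=ray(d,np.array([[138,266],[298,253]])/1.3+[100,0],0); v=p[1]-p[0]; print("yellow left",p[:,:2],np.linalg.norm(v),np.degrees(np.arctan2(v[1],v[0])))
E
```

```text
[[0.4242137  0.18598584]
 [0.53164601 0.18281114]] 0.10747920857221957 -1.6926388165137773
blue front [[0.39434989 0.12766646]
 [0.52452403 0.13269851]] 0.13027136332586278 2.213740683355619
yellow left [[0.3862971  0.07589792]
 [0.51944083 0.07738592]] 0.13315204057751603 0.6403053190955319
```

```bash
python3 -m jog '[[6,40,0,0.035],[12,77,0,0.035],[12,77,-50,0.035],[12,77,-100,0.035],[12,77,-100,0.035],[12,77,-100,0.035],[12,77,-100,0.035],[12,77,-100,0.035]]' 0 20
python3 st.py; python3 tab.py
```

```text
time: 42.55
position: [0.4781, 0.1684, 0.1071]
tool_rot: [2.25, 2.175, 0.01]
ft_force: [0.6, 0.2, -0.4]
grip_width: 0.502
[0.4781 0.1684 0.1071] q [ 0.13  0.14 -0.56  1.93  0.09  1.08 -0.5 ] jaw -1.9 tilt [ 0.013 -0.004 -1.   ]
276.5 220.5 (43.0, 17.0) c [0.4771 0.1748] [(np.float64(11.0), np.float64(-2.2)), (np.float64(29.6), np.float64(-91.8))]
```

```bash
python3 -m jog '[[-1,1,-40,0],[-1,1,-70,0],[-1,1,-91,0],[-1,1,-91,0],[-1,1,-91,0],[-1,1,-91,0],[-1,1,-91,0],[-1,1,-91,0]]'
python3 -m jog '[[0,0,0,0],[0,0,0,0],[0,0,0,0],[0,0,0,0],[0,0,0,0],[0,0,0,0],[0,0,0,0],[0,0,0,0]]' -1 25
python3 st.py
```

```text
time: 43.6
position: [0.4762, 0.1692, 0.0148]
tool_rot: [2.251, 2.176, 0.007]
ft_force: [0.4, -0.4, 0.2]
grip_width: 0.499
time: 44.6
position: [0.476, 0.1692, 0.0145]
tool_rot: [2.251, 2.176, 0.006]
ft_force: [-0.1, 0.7, 2.0]
grip_width: 0.136
[0.476  0.1692 0.0145] q [ 0.09  0.27 -0.54  2.01  0.18  0.9  -0.58] jaw -1.9 tilt [ 0.01  -0.005 -1.   ]
```

```bash
python3 -m jog '[[-3,-20,0,0.01],[-7,-50,0,0.02],[-10,-85,0,0.03],[-13,-120,0,0.045],[-16,-155,0,0.045],[-19,-190,0,0.045],[-21,-220,0,0.045],[-21,-230,0,0.045]]'
python3 st.py
python3 -m jog '[[0,0,0,0],[0,0,0,0],[0,0,0,0],[0,0,0,0],[0,0,60,0],[0,0,110,0],[0,-30,150,0],[0,-60,170,0]]' 0.3 25
python3 st.py
python3 tab.py
python3 - <<'E'
from h import *
d=cam("wrist"); save(d,"w5",(60,0,520,300),1.3)
E
```

```text
time: 45.6
position: [0.4546, -0.0616, 0.0144]
tool_rot: [2.205, 2.224, 0.007]
ft_force: [0.5, 3.3, 1.9]
grip_width: 0.141
[ 0.4546 -0.0616  0.0144] q [ 0.45  0.15 -0.4   2.13  0.08  0.87  0.02] jaw 0.5 tilt [ 0.01  -0.004 -1.   ]
time: 46.6
position: [0.4563, -0.1213, 0.1873]
tool_rot: [2.197, 2.225, 0.009]
ft_force: [0.4, 0.3, -0.6]
grip_width: 0.652
[ 0.4563 -0.1213  0.1873] q [ 0.54 -0.04 -0.33  1.92 -0.01  1.24  0.23] jaw 0.7 tilt [ 0.014 -0.006 -1.   ]
276.5 131.5 (15.0, 29.0) c [ 0.4549 -0.0618] [(np.float64(24.0), np.float64(90.3)), (np.float64(12.5), np.float64(0.7))]
```

View pics/w5.png

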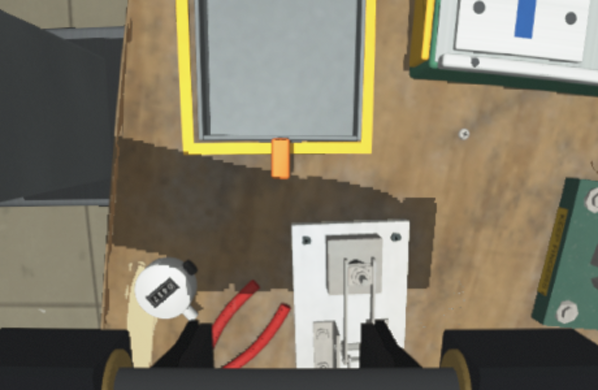

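```bash
python3 - <<'E'
from h import *
d=cam("top"); save(d,"t3",(200,120,370,280),4)
E
```

```text
(no output)
```

View pics/t3.png

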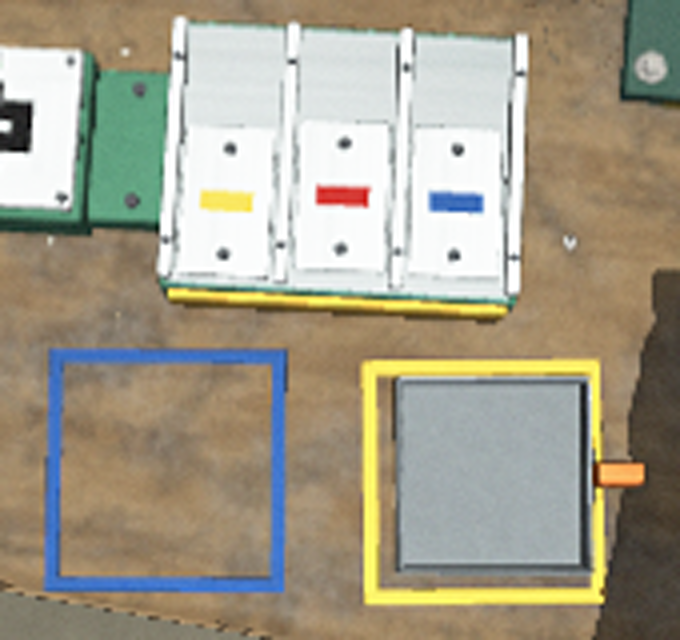

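The tray is in the frame, but its right wall crowds the frame's right side: about 10 mm gap at the left and almost none at the right. I regrip it and shift it 4 mm.

```bash
python3 -m jog '[[-1,30,-20,0],[-1,57,-50,0],[-1,57,-100,0],[-1,57,-150,0],[-1,57,-172,0],[-1,57,-172,0],[-1,57,-172,0],[-1,57,-172,0]]'
python3 -m jog '[[0,0,0,0],[0,0,0,0],[0,0,0,0],[0,0,0,0],[0,0,0,0],[-0.5,2,0,0],[-0.5,4,0,0],[-0.5,4.5,0,0]]' -1 25
python3 -m jog '[[0,0,0,0],[0,0,0,0],[0,0,0,0],[0,0,0,0],[0,0,50,0],[0,0,100,0],[15,0,150,0],[30,0,185,0]]' 0.3 25
python3 st.py
```

```text
time: 47.75
position: [0.4551, -0.0638, 0.0137]
tool_rot: [2.2, 2.225, 0.008]
ft_force: [0.0, -0.3, 0.4]
grip_width: 0.654
time: 48.75
position: [0.4535, -0.0596, 0.0125]
tool_rot: [2.201, 2.227, 0.006]
ft_force: [1.3, -2.9, 0.6]
grip_width: 0.139
time: 49.75
position: [0.4844, -0.0593, 0.2001]
tool_rot: [2.2, 2.224, 0.009]
ft_force: [1.1, 0.4, -0.2]
grip_width: 0.65
[ 0.4844 -0.0593  0.2001] q [ 0.48 -0.01 -0.41  1.87  0.    1.26  0.08] jaw 0.6 tilt [ 0.013 -0.005 -1.   ]
```

```bash
python3 -m jog '[[20,10,0,0.18],[45,20,0,0.36],[70,30,0,0.54],[95,45,0,0.72],[120,55,0,0.9],[145,65,0,1.08],[165,75,0,1.26],[183,86,0,1.44]]' -1 25
python3 -m jog '[[0,0,0,0.075],[0,0,-20,0.075],[0,0,-50,0.075],[0,0,-70,0.075],[0,0,-70,0.075],[0,0,-70,0.075],[0,0,-70,0.075],[0,0,-70,0.075]]'
python3 st.py
python3 - <<'E'
from h import *
o=np.array([.5505,.0965]); a=-.045; c,s=np.cos(a),np.sin(a); Rm=np.array([[c,-s],[s,c]])
p=get_state()["position"][:2]; print("tcp mag",(p-o)@Rm*1000)
E
```

```text
time: 50.75
position: [0.667, 0.0269, 0.1969]
tool_rot: [0.179, 3.132, 0.016]
ft_force: [-0.4, -0.9, -0.2]
grip_width: 0.008
time: 51.75
position: [0.667, 0.0268, 0.1284]
tool_rot: [0.07, 3.134, 0.016]
ft_force: [-0.5, 0.5, 0.8]
grip_width: 0.004
[0.667  0.0268 0.1284] q [ 0.36  0.47 -0.58  1.51  0.26  1.23  1.27] jaw 87.4 tilt [ 0.007  0.01  -1.   ]
tcp mag [119.50050299 -64.43313655]
```

Down behind the blue plate, then push it.

```bash
python3 -m jog '[[0,0,-30,0],[0,0,-60,0],[0,0,-75,0],[0,0,-75,0],[-10,0.5,-75.5,0],[-20,0.9,-75.5,0],[-27,1.2,-75.5,0],[-27,1.2,-75.5,0]]'
python3 st.py
python3 -m jog '[[-8,0.4,0,0],[-16,0.7,0,0],[-24,1.1,0,0],[-30,1.4,0,0],[-30,1.4,0,0],[-30,1.4,0,0],[-30,1.4,0,0],[-30,1.4,0,0]]'
cat > plates.py <<'E'
from h import *
import sys
o=np.array([.5505,.0965]); a=-.045; c,s=np.cos(a),np.sin(a); Rm=np.array([[c,-s],[s,c]])
p=get_state()["position"][:2]; print("tcp mag",((p-o)@Rm*1000).round(1))
for cn in ("top","wrist"):
    d=cam(cn)
    for n,lo,hi in(("y",(20,110,90),(33,255,255)),("r",(0,150,90),(6,255,255)),("b",(105,120,60),(125,255,255))):
        for k in blobs(d,lo,hi,30):
            (x,y),wh,an=cv2.minAreaRect(k); q=ray(d,cv2.boxPoints(((x,y),wh,an)),.056)[:,:2]
            L=sorted([np.linalg.norm(q[1]-q[0]),np.linalg.norm(q[2]-q[1])]); m=((q.mean(0)-o)@Rm*1000)
            if .006<L[0]<.013 and .02<L[1]<.032 and abs(m[1])<90: print(cn,n,m.round(1),(np.array(L)*1000).round(1))
E
python3 plates.py
```

```text
time: 52.75
position: [0.6388, 0.0278, 0.0522]
tool_rot: [0.07, 3.136, 0.015]
ft_force: [-0.6, 0.6, -0.5]
grip_width: 0.002
[0.6388 0.0278 0.0522] q [ 0.37  0.49 -0.57  1.65  0.28  1.08  1.24] jaw 87.5 tilt [ 0.005  0.01  -1.   ]
time: 53.75
position: [0.6095, 0.0293, 0.0518]
tool_rot: [0.07, 3.136, 0.016]
ft_force: [0.6, -0.1, -0.5]
grip_width: 0.004
tcp mag [ 62.  -64.5]
top y [49.4 64.4] [ 9.1 26.7]
top b [  6.6 -64. ] [ 8.9 26.5]
wrist y [50.4 64.7] [12.  30.6]
wrist r [56.6  1. ] [10.9 28.2]
wrist b [  7.6 -62.1] [10.8 28.9]
```

```bash
python3 -m jog '[[-1.5,0,0,0],[-3,0.1,0,0],[-3,0.1,0,0],[5,0,0,0],[20,0,30,0],[40,0,70,0],[62,30,70,0],[64,61,70,0]]'
python3 plates.py | head -1
python3 -m jog '[[0,0,0,0],[0,0,-25,0],[0,0,-50,0],[0,0,-69.5,0],[0,0,-69.5,0],[0,0,-69.5,0],[-8,0.4,-69.5,0],[-16,0.7,-69.5,0]]'
python3 plates.py
```

```text
time: 54.85
position: [0.6757, 0.0902, 0.1224]
tool_rot: [0.074, 3.134, 0.017]
ft_force: [-0.0, -0.4, -0.1]
grip_width: 0.006
tcp mag [125.3  -0.7]
time: 55.95
position: [0.6568, 0.091, 0.0525]
tool_rot: [0.07, 3.136, 0.016]
ft_force: [0.6, 0.2, 0.1]
grip_width: 0.004
tcp mag [106.5  -0.7]
top y [49.4 64.4] [ 9.1 26.7]
top r [52.8  0.1] [ 9.1 26.6]
top b [  4.3 -63. ] [ 8.9 28.7]
wrist y [50.4 65. ] [11.6 30.3]
wrist r [52.4  1.1] [10.8 28.6]
wrist b [  5.8 -62.2] [11.3 29.3]
```

```bash
python3 -m jog '[[-8,0.4,0,0],[-16,0.7,0,0],[-24,1.1,0,0],[-32,1.4,0,0],[-40,1.8,0,0],[-47,2.1,0,0],[-47,2.1,0,0],[-47,2.1,0,0]]'
python3 plates.py | grep -v wrist
python3 -m jog '[[5,0,0,0],[20,0,30,0],[40,0,70,0],[62,30,70,0],[64,61,70,0],[64,61,60,0],[64,61,30,0],[64,61,10,0]]'
python3 plates.py | head -1
```

```text
time: 57.05
position: [0.6103, 0.093, 0.0523]
tool_rot: [0.07, 3.136, 0.016]
ft_force: [0.2, 0.1, -0.4]
grip_width: 0.005
tcp mag [59.9 -0.8]
top r [ 4.5 -0.1] [ 8.7 27.1]
time: 58.15
position: [0.6739, 0.1524, 0.0602]
tool_rot: [0.071, 3.138, 0.014]
ft_force: [0.4, -1.0, 0.7]
grip_width: 0.006
tcp mag [120.8  61.4]
```

```bash
python3 -m jog '[[0,2,0,0],[0,2,-8,0],[0,2,-8,0],[-8,2.4,-8,0],[-16,2.7,-8,0],[-24,3.1,-8,0],[-32,3.4,-8,0],[-40,3.8,-8,0]]'
python3 -m jog '[[-7,0.3,0,0],[-14,0.6,0,0],[-21,0.9,0,0],[-21,0.9,0,0],[-21,0.9,0,0],[-10,0.9,10,0],[10,0.9,60,0],[10,0,120,0]]'
python3 plates.py
python3 - <<'E'
from h import *
d=cam("wrist"); save(d,"w6",None,1)
E
```

```text
time: 59.25
position: [0.6341, 0.1578, 0.0546]
tool_rot: [0.07, 3.136, 0.016]
ft_force: [0.7, 0.2, 0.4]
grip_width: 0.005
time: 60.25
position: [0.6458, 0.157, 0.1751]
tool_rot: [0.072, 3.137, 0.017]
ft_force: [0.7, 0.8, -0.1]
grip_width: 0.006
tcp mag [92.5 64.7]
top y [ 4.4 63.9] [ 8.9 26.5]
wrist y [ 6.7 65.2] [ 9.9 28.3]
wrist y [-48.3  -7.5] [ 7.4 25.1]
wrist r [6.5 1.9] [ 9.2 27. ]
wrist b [  6.3 -61.6] [ 9.8 28.6]
```

View pics/w6.png

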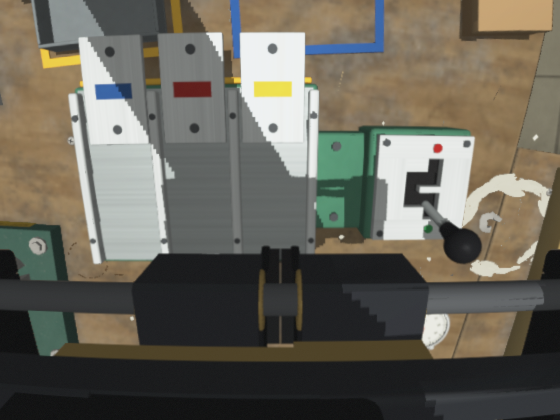

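All three plates overhang, at (113,91), (192,89) and (273,88), and the lever is in the green notch. Adjacent plates leave only 14 mm between them, and a finger is 15 mm thick. So I push the red plate back in its lane first, to clear finger room for the outer two.

```bash
python3 -m jog '[[-40,-15,0,0],[-80,-30,0,0],[-120,-45,0,0],[-155,-58,0,0],[-155,-58,-30,0],[-155,-58,-70,0],[-155,-58,-110,0],[-155,-58,-124,0]]'
python3 st.py
python3 -m jog '[[0,0,0,0],[8,-0.4,0,0],[16,-0.7,0,0],[24,-1.1,0,0],[32,-1.4,0,0],[40,-1.8,0,0],[45,-2,0,0],[45,-2,0,0]]'
python3 plates.py
```

```text
time: 61.4
position: [0.4874, 0.0994, 0.0478]
tool_rot: [-0.07, -3.14, -0.016]
ft_force: [-0.2, -0.0, 0.8]
grip_width: 0.007
[0.4874 0.0994 0.0478] q [ 0.37  0.22 -0.67  2.    0.16  0.97  1.15] jaw 87.5 tilt [-0.    0.01 -1.  ]
time: 62.4
position: [0.5349, 0.0979, 0.0503]
tool_rot: [0.07, 3.136, 0.016]
ft_force: [-0.5, 0.4, -0.1]
grip_width: 0.002
tcp mag [-15.7   0.7]
```

```bash
python3 -m jog '[[-20,0,0,0],[-20,0,50,0],[-10,20,60,0],[-1,45,60,0],[-1,63,60,0],[-1,63,60,0],[-1,63,60,0],[-1,63,60,0]]' 0.55 30
python3 plates.py
```

```text
time: 63.5
position: [0.5335, 0.1596, 0.1103]
tool_rot: [0.072, 3.136, 0.015]
ft_force: [0.5, 0.5, -0.6]
grip_width: 0.756
tcp mag [-19.8  62.3]
top b [  4.3 -63. ] [ 8.9 28.7]
wrist y [ 5.6 64.4] [11.  29.3]
```

```bash
python3 -m jog '[[0,1.5,-20,0],[0,1.5,-40,0],[0,1.5,-55,0],[0,1.5,-62,0],[0,1.5,-62,0],[0,1.5,-62,0],[0,1.5,-62,0],[0,1.5,-62,0]]'
python3 -m jog '[[0,0,0,0],[0,0,0,0],[0,0,0,0],[0,0,0,0],[0,0,0,0],[0,0,0,0],[0,0,0,0],[0,0,0,0]]' -0.2 35
python3 st.py
```

```text
time: 64.6
position: [0.5338, 0.1624, 0.0489]
tool_rot: [0.07, 3.135, 0.016]
ft_force: [0.4, 0.0, 0.6]
grip_width: 0.777
time: 65.6
position: [0.5335, 0.1623, 0.0484]
tool_rot: [0.07, 3.136, 0.016]
ft_force: [-0.1, -0.9, 0.7]
grip_width: 0.565
[0.5335 0.1623 0.0484] q [ 0.25  0.35 -0.68  1.86  0.25  1.01  0.99] jaw 87.4 tilt [ 0.005  0.01  -1.   ]
```

```bash
python3 -m jog '[[-3,0,1.5,0],[-12,0.5,1.5,0],[-24,1,1.5,0],[-36,1.6,2,0],[-48,2.2,3,0],[-58,2.5,5,0],[-58,2.5,30,0],[-62,-10,55,0]]'
python3 st.py
python3 -m jog '[[-6,-35,0,0],[-12,-70,0,0.02],[-20,-105,0,0.05],[-28,-135,0,0.05],[-34,-141,0,0.05],[-34.5,-141,-10,0.05],[-34.5,-141,-20,0.05],[-34.5,-141,-20,0.05]]'
python3 st.py
python3 - <<'E'
from h import *
d=cam("wrist"); save(d,"w7",None,1)
E
```

```text
time: 66.6
position: [0.4709, 0.1533, 0.1041]
tool_rot: [0.067, 3.136, 0.017]
ft_force: [1.2, 0.0, -0.4]
grip_width: 0.566
[0.4709 0.1533 0.1041] q [ 0.33  0.14 -0.73  1.96  0.09  1.08  1.09] jaw 87.6 tilt [ 0.005  0.011 -1.   ]
time: 67.6
position: [0.4361, 0.0126, 0.0822]
tool_rot: [-0.012, 3.139, 0.018]
ft_force: [0.4, -0.2, -0.5]
grip_width: 0.567
[0.4361 0.0126 0.0822] q [ 0.54  0.01 -0.61  2.11 -0.    1.02  1.5 ] jaw 90.4 tilt [ 0.002  0.011 -1.   ]
```

View pics/w7.png

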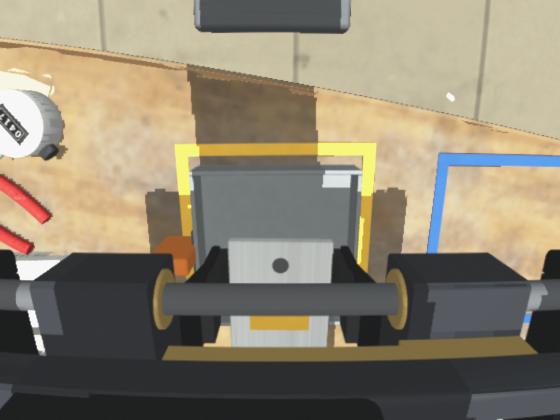

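The yellow plate is held level at (280,290) over the tray, whose walls run between columns 192 and 360. I lower and release it.

```bash
python3 -m jog '[[1,-2,-25,0],[1,-2,-45,0],[1,-2,-60,0],[1,-2,-70,0],[1,-2,-76,0],[1,-2,-78,0],[1,-2,-78,0],[1,-2,-78,0]]'
python3 st.py
python3 -m jog '[[0,0,0,0],[0,0,0,0],[0,0,0,0],[0,0,0,0],[0,0,10,0],[0,0,40,0],[0,0,80,0],[10,-20,100,0]]' 0.4 35
python3 st.py
```

```text
time: 68.65
position: [0.4386, 0.0095, 0.0059]
tool_rot: [-0.009, 3.136, 0.016]
ft_force: [-1.7, 0.2, 1.2]
grip_width: 0.564
[0.4386 0.0095 0.0059] q [ 0.51  0.15 -0.61  2.17  0.1   0.85  1.42] jaw 90.3 tilt [ 0.006  0.01  -1.   ]
time: 69.65
position: [0.449, -0.0095, 0.1083]
tool_rot: [-0.014, 3.133, 0.015]
ft_force: [0.2, -0.2, -0.2]
grip_width: 0.705
[ 0.449  -0.0095  0.1083] q [ 0.57  0.   -0.6   2.06 -0.01  1.08  1.56] jaw 90.5 tilt [ 0.008  0.009 -1.   ]
```

```bash
python3 -m jog '[[25,12,5,0],[50,25,5,-0.03],[70,38,5,-0.05],[79.5,43,5,-0.05],[79.5,43,5,-0.05],[79.5,43,-20,-0.05],[79.5,43,-20,-0.05],[79.5,43,-20,-0.05]]' 0.55 35
python3 plates.py
python3 -m jog '[[0,0,-20,0],[0,0,-35,0],[0,0,-39.5,0],[0,0,-39.5,0],[0,0,-39.5,0],[0,0,-39.5,0],[0,0,-39.5,0],[0,0,-39.5,0]]'
python3 st.py
```

```text
time: 70.65
position: [0.5274, 0.032, 0.086]
tool_rot: [0.07, 3.136, 0.015]
ft_force: [0.6, 0.1, 0.2]
grip_width: 0.776
tcp mag [-20.2 -65.5]
top y [-87.  -85.3] [ 8.7 26.1]
wrist y [-85.2 -85.4] [ 9.3 23.7]
time: 71.75
position: [0.5276, 0.0324, 0.0461]
tool_rot: [0.07, 3.136, 0.016]
ft_force: [-0.2, 0.4, -0.4]
grip_width: 0.771
[0.5276 0.0324 0.0461] q [ 0.45  0.28 -0.62  1.93  0.18  0.98  1.27] jaw 87.5 tilt [ 0.005  0.01  -1.   ]
```

```bash
python3 -m jog '[[0,0,2.4,0],[0,0,2.4,0],[0,0,2.4,0],[0,0,2.4,0],[0,0,2.4,0],[0,0,2.4,0],[0,0,2.4,0],[0,0,2.4,0]]' -0.2 35
python3 -m jog '[[-3,0,1.5,0],[-12,0.5,1.5,0],[-24,1,1.5,0],[-36,1.6,2,0],[-48,2.2,3,0],[-58,2.5,5,0],[-60,2.5,30,0],[-62,0,50,0]]'
python3 st.py
```

```text
time: 72.75
position: [0.5275, 0.0325, 0.0484]
tool_rot: [0.07, 3.136, 0.016]
ft_force: [-0.1, -0.2, 2.5]
grip_width: 0.566
time: 73.75
position: [0.4651, 0.0326, 0.0992]
tool_rot: [0.069, 3.135, 0.016]
ft_force: [0.8, -0.7, -0.5]
grip_width: 0.564
[0.4651 0.0326 0.0992] q [ 0.52  0.06 -0.65  2.03  0.03  1.06  1.38] jaw 87.5 tilt [ 0.006  0.01  -1.   ]
```

```bash
python3 -m jog '[[-12,-11,0,0.025],[-26.5,-22.6,0,0.05],[-26.5,-22.6,-20,0.05],[-26.5,-22.6,-45,0.05],[-26.5,-22.6,-65,0.05],[-26.5,-22.6,-80,0.05],[-26.5,-22.6,-88,0.05],[-26.5,-22.6,-89,0.05]]'
python3 st.py
python3 -m jog '[[0,0,-1,0],[0,0,-1,0],[0,0,-1,0],[0,0,-1,0],[0,0,10,0],[0,0,40,0],[0,0,80,0],[10,-20,100,0]]' - 35
python3 st.py
```

```text
time: 74.75
position: [0.4392, 0.0102, 0.01]
tool_rot: [-0.01, 3.137, 0.016]
ft_force: [-5.3, 1.0, 11.5]
grip_width: 0.565
[0.4392 0.0102 0.01  ] q [ 0.53  0.15 -0.63  2.16  0.1   0.86  1.42] jaw 90.4 tilt [ 0.004  0.01  -1.   ]
time: 75.75
position: [0.4501, -0.0094, 0.1119]
tool_rot: [-0.013, 3.133, 0.014]
ft_force: [0.6, -0.5, -1.1]
grip_width: 0.564
[ 0.4501 -0.0094  0.1119] q [ 0.59  0.   -0.61  2.05 -0.01  1.08  1.56] jaw 90.5 tilt [ 0.008  0.009 -1.   ]
```

The opening was left at hold, so the plate is still gripped. I go back down and release.

```bash
python3 -m jog '[[-10,20,-20,0],[-10,20,-50,0],[-10,20,-80,0],[-10,20,-95,0],[-10,20,-100,0],[-10,20,-100.5,0],[-10,20,-100.5,0],[-10,20,-100.5,0]]'
python3 -m jog '[[0,0,0,0],[0,0,0,0],[0,0,0,0],[0,0,0,0],[0,0,10,0],[0,0,40,0],[0,0,80,0],[10,-20,100,0]]' 0.4 35
python3 - <<'E'
from h import *
print(get_state()["position"])
d=cam("wrist"); save(d,"w8",None,1)
E
```

```text
time: 76.75
position: [0.4381, 0.0096, 0.0097]
tool_rot: [-0.008, 3.139, 0.015]
ft_force: [-5.7, 0.6, 4.4]
grip_width: 0.572
time: 77.75
position: [0.45, -0.0091, 0.1116]
tool_rot: [-0.014, 3.134, 0.015]
ft_force: [0.8, -0.7, -0.7]
grip_width: 0.699
[ 0.45003329 -0.00910091  0.11162468]
```

View pics/w8.png

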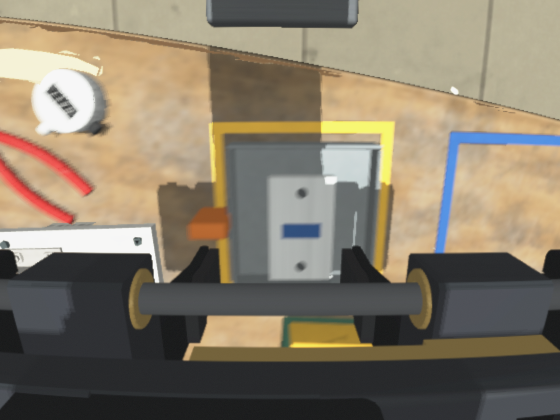

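Blue lies squarely on yellow, at (301,230). Next I push red out again from behind.

```bash
python3 -m jog '[[40,15,40,0],[80,35,50,-0.03],[120,55,50,-0.05],[160,75,50,-0.05],[200,95,50,-0.05],[221,101,50,-0.05],[221,101,20,-0.05],[221,101,-10,-0.05]]' -1 30
python3 plates.py
python3 -m jog '[[0,0,-20,0],[0,0,-40,0],[0,0,-50,0],[0,0,-50,0],[-8,0.4,-50,0],[-16,0.7,-50,0],[-24,1.1,-50,0],[-32,1.4,-50,0]]'
python3 plates.py
```

```text
time: 78.8
position: [0.6701, 0.0914, 0.0979]
tool_rot: [0.069, 3.136, 0.017]
ft_force: [0.0, -0.5, -0.2]
grip_width: 0.006
tcp mag [119.7   0.3]
top r [36.9  0.4] [ 9.  24.4]
top b [-85.9 -86.3] [ 6.5 23.9]
wrist r [38.   0.8] [10.1 28.8]
time: 79.9
position: [0.6401, 0.0924, 0.0505]
tool_rot: [0.07, 3.13, 0.017]
ft_force: [3.8, -0.5, 6.0]
grip_width: 0.006
tcp mag [89.7 -0. ]
top r [36.5 -0.7] [ 8.7 27.5]
top b [-85.9 -86.3] [ 6.5 23.9]
wrist r [35.5  1. ] [10.7 28.6]
```

```bash
python3 -m jog '[[0,0,2,0],[-8,0.4,2,0],[-16,0.7,2,0],[-24,1.1,2,0],[-30,1.4,2,0],[-30,1.4,2,0],[-30,1.4,2,0],[-30,1.4,2,0]]'
python3 plates.py
python3 -m jog '[[10,0,10,0],[10,0,60,0],[-20,0,60,0],[-60,2,60,0],[-78,2.5,60,0],[-78,2.5,60,0],[-78,2.5,40,0],[-78,2.5,40,0]]' 0.55
python3 plates.py
```

```text
time: 81.0
position: [0.6078, 0.0936, 0.0506]
tool_rot: [0.07, 3.137, 0.016]
ft_force: [-0.4, -0.0, 0.9]
grip_width: 0.005
tcp mag [57.3 -0.4]
top r [ 3.2 -0.2] [ 8.9 26.4]
wrist y [-50.4 -16.7] [ 6.5 23. ]
wrist r [2.9 0.6] [10.7 28.6]
time: 82.1
position: [0.5292, 0.0957, 0.0886]
tool_rot: [0.07, 3.14, 0.017]
ft_force: [0.5, 0.0, -0.6]
grip_width: 0.758
tcp mag [-21.2  -1.8]
wrist r [1.4 0.4] [ 7.4 27.9]
wrist b [-85.  -74.6] [ 8.9 23.9]
```

```bash
python3 -m jog '[[1.5,1.5,-15,0],[1.5,1.5,-30,0],[1.5,1.5,-38,0],[1.5,1.5,-39.5,0],[1.5,1.5,-39.5,0],[1.5,1.5,-39.5,0],[1.5,1.5,-39.5,0],[1.5,1.5,-39.5,0]]'
python3 -m jog '[[0,0,0,0],[0,0,0,0],[0,0,0,0],[0,0,0,0],[0,0,0,0],[0,0,0,0],[0,0,0,0],[0,0,0,0]]' -0.2 35
python3 st.py
```

```text
time: 83.2
position: [0.5316, 0.0975, 0.0516]
tool_rot: [0.07, 3.136, 0.016]
ft_force: [0.2, -0.5, 0.2]
grip_width: 0.774
time: 84.2
position: [0.5315, 0.0976, 0.0513]
tool_rot: [0.07, 3.136, 0.016]
ft_force: [0.9, -0.5, -0.3]
grip_width: 0.565
[0.5315 0.0976 0.0513] q [ 0.39  0.31 -0.7   1.9   0.23  1.    1.12] jaw 87.5 tilt [ 0.005  0.01  -1.   ]
```

```bash
python3 -m jog '[[-3,0,1.5,0],[-12,0.5,1.5,0],[-24,1,1.5,0],[-36,1.6,2,0],[-48,2.2,3,0],[-58,2.5,5,0],[-60,2.5,30,0],[-66,-15,50,0]]'
python3 st.py
python3 -m jog '[[-8,-30,0,0],[-16,-60,0,0.02],[-24,-72,0,0.05],[-24.5,-72.5,-20,0.05],[-24.5,-72.5,-45,0.05],[-24.5,-72.5,-65,0.05],[-24.5,-72.5,-79,0.05],[-24.5,-72.5,-82,0.05]]'
python3 st.py
```

```text
time: 85.2
position: [0.4653, 0.0839, 0.1023]
tool_rot: [0.065, 3.135, 0.017]
ft_force: [-0.3, -0.1, -1.2]
grip_width: 0.559
[0.4653 0.0839 0.1023] q [ 0.49  0.08 -0.74  2.01  0.05  1.07  1.26] jaw 87.6 tilt [ 0.006  0.011 -1.   ]
time: 86.2
position: [0.4403, 0.0101, 0.0187]
tool_rot: [-0.009, 3.138, 0.017]
ft_force: [-0.8, -0.2, -1.0]
grip_width: 0.563
[0.4403 0.0101 0.0187] q [ 0.57  0.14 -0.67  2.15  0.1   0.88  1.42] jaw 90.3 tilt [ 0.003  0.011 -1.   ]
```

```bash
python3 -m jog '[[0,0,-1,0],[0,0,-2,0],[0,0,-2,0],[0,0,-2,0],[0,0,-2,0],[0,0,-2,0],[0,0,-2,0],[0,0,-2,0]]' -0.2 35
python3 -m jog '[[0,0,0,0],[0,0,0,0],[0,0,0,0],[0,0,0,0],[0,0,10,0],[0,0,40,0],[0,0,80,0],[10,-20,95,0]]' 0.4 35
python3 - <<'E'
from h import *
print(get_state()["position"])
d=cam("wrist"); save(d,"w9",(120,80,460,320),1.6)
E
```

```text
time: 87.2
position: [0.4409, 0.0101, 0.0173]
tool_rot: [-0.009, 3.137, 0.016]
ft_force: [0.2, -0.8, 0.0]
grip_width: 0.569
time: 88.2
position: [0.4524, -0.0088, 0.1155]
tool_rot: [-0.013, 3.133, 0.014]
ft_force: [0.4, 0.1, -0.8]
grip_width: 0.699
[ 0.45241644 -0.00883032  0.11545016]
```

View pics/w9.png

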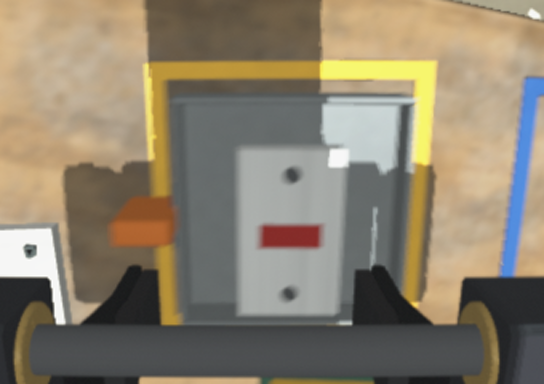

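Red lies flat on the stack, at (290,235). Now back to the lever.

```bash
python3 -m jog '[[25,10,50,0],[55,40,95,-0.03],[85,80,95,-0.05],[115,120,95,-0.05],[145,165,95,-0.05],[175,210,95,-0.05],[200,250,95,-0.05],[220,285,95,-0.05]]' 1 15
python3 -m jog '[[11,24,0,0],[11,24,0,0],[11,24,0,0],[11,24,0,0],[11,24,0,0],[11,24,0,0],[11,24,0,0],[11,24,0,0]]'
python3 st.py
python3 - <<'E'
from h import *
d=cam("wrist"); m=cv2.inRange(hsv(d),(0,0,0),(180,255,50))
pp=proj(d,[.684,.3004,.1006])[0]; print("exp",pp)
m[int(pp[1])+28:]=0
c,_=cv2.findContours(m,cv2.RETR_EXTERNAL,cv2.CHAIN_APPROX_NONE)
for c in sorted(c,key=cv2.contourArea)[-5:]:
    (x,y),r=cv2.minEnclosingCircle(c); print(x,y,r,cv2.contourArea(c),ray(d,[[x,y]],.1006)[0])
E
```

```text
time: 89.25
position: [0.6713, 0.2768, 0.2067]
tool_rot: [0.069, 3.137, 0.017]
ft_force: [0.3, -0.6, 0.6]
grip_width: 1.003
time: 90.25
position: [0.6819, 0.2991, 0.2073]
tool_rot: [0.07, 3.136, 0.016]
ft_force: [-0.0, -0.5, -0.3]
grip_width: 1.0
[0.6819 0.2991 0.2073] q [-0.    0.63 -0.73  1.18  0.4   1.47  0.85] jaw 87.5 tilt [ 0.005  0.01  -1.   ]
exp [279.16324899 211.69247357]
254.0 163.5 23.754045486450195 445.5 [0.64478684 0.28292119 0.1006    ]
280.40985107421875 205.22950744628906 19.323678970336914 905.5 [0.67874707 0.30162565 0.1006    ]
```

```bash
python3 -m jog '[[0,1.5,-40,0],[0,1.5,-80,0],[0,1.5,-110,0],[0,1.5,-126,0],[0,1.5,-126,0],[0,1.5,-126,0],[0,1.5,-126,0],[0,1.5,-126,0]]'
python3 -m jog '[[0,0,0,0],[0,0,0,0],[0,0,0,0],[0,0,0,0],[0,0,0,0],[0,0,0,0],[0,0,0,0],[0,0,0,0]]' -0.6 15
python3 st.py
```

```text
time: 91.3
position: [0.6824, 0.3009, 0.0824]
tool_rot: [0.07, 3.135, 0.017]
ft_force: [-0.5, 0.5, 0.5]
grip_width: 1.003
time: 92.3
position: [0.682, 0.3006, 0.0813]
tool_rot: [0.07, 3.136, 0.016]
ft_force: [-0.0, 0.5, -0.3]
grip_width: 0.308
[0.682  0.3006 0.0813] q [-0.    0.71 -0.7   1.32  0.45  1.26  0.82] jaw 87.5 tilt [ 0.005  0.01  -1.   ]
```

```bash
python3 -m jog '[[-6,0.3,2,0],[-12,0.7,3.5,0],[-18,1,5,0],[-18.5,1,5,0],[-19,-8,6,0],[-19,-16,6.5,0],[-19.5,-25,6,0],[-19.5,-32.5,5,0]]'
python3 -m jog '[[0,0,0,0],[-9,0.5,1,0],[-17,0.8,1.5,0],[-26,1.2,1,0],[-34,1.5,0,0],[-34,1.5,0,0],[-33.7,9,1,0],[-33.4,17,1.5,0]]'
python3 -m jog '[[0.2,9,-0.7,0],[0.4,17,-1.5,0],[0.4,17,-1.5,0],[-6,17,-3,0],[-12,16.5,-4,0],[-19,16,-6,0],[-20.5,16,-6,0],[-20.5,16,-6,0]]'
python3 st.py
```

```text
time: 93.3
position: [0.663, 0.2678, 0.0872]
tool_rot: [0.07, 3.135, 0.017]
ft_force: [-0.5, 4.0, 3.6]
grip_width: 0.305
time: 94.3
position: [0.6281, 0.2834, 0.0867]
tool_rot: [0.071, 3.138, 0.01]
ft_force: [-1.3, -4.5, 2.4]
grip_width: 0.31
time: 95.3
position: [0.6082, 0.3007, 0.0812]
tool_rot: [0.07, 3.137, 0.016]
ft_force: [2.5, -0.1, -8.9]
grip_width: 0.304
[0.6082 0.3007 0.0812] q [ 0.04  0.58 -0.74  1.52  0.41  1.19  0.76] jaw 87.4 tilt [ 0.004  0.01  -1.   ]
```

```bash
python3 -m jog '[[0,0,0,0],[0,0,0,0],[0,0,0,0],[0,0,30,0],[0,0,80,0],[0,0,120,0],[-5,-40,120,-0.1],[-10,-85,120,-0.25]]' 1 15
python3 -m jog '[[-15,-50,0,-0.15],[-30,-105,0,-0.3],[-45,-160,0,-0.45],[-65,-210,0,-0.6],[-85,-250,-5,-0.78],[-105,-280,-10,-0.95],[-120,-300,-15,-1.12],[-128,-305,-20,-1.27]]' 0.3 25
python3 st.py; python3 tab.py
python3 - <<'E'
from h import *
d=cam("top"); save(d,"t4",(170,120,370,280),4)
E
```

```text
time: 96.3
position: [0.5982, 0.2167, 0.2029]
tool_rot: [0.463, 3.1, 0.017]
ft_force: [0.8, -0.5, -0.8]
grip_width: 0.989
time: 97.3
position: [0.4697, -0.0904, 0.1822]
tool_rot: [2.215, 2.212, 0.006]
ft_force: [0.1, -0.2, -0.0]
grip_width: 0.652
[ 0.4697 -0.0904  0.1822] q [ 0.63 -0.01 -0.49  1.91 -0.    1.23  0.14] jaw -0.1 tilt [ 0.011 -0.005 -1.   ]
258.5 160.5 (31.0, 15.0) c [ 0.4534 -0.0544] [(np.float64(12.5), np.float64(-0.3)), (np.float64(26.1), np.float64(-90.7))]
```

View pics/t4.png

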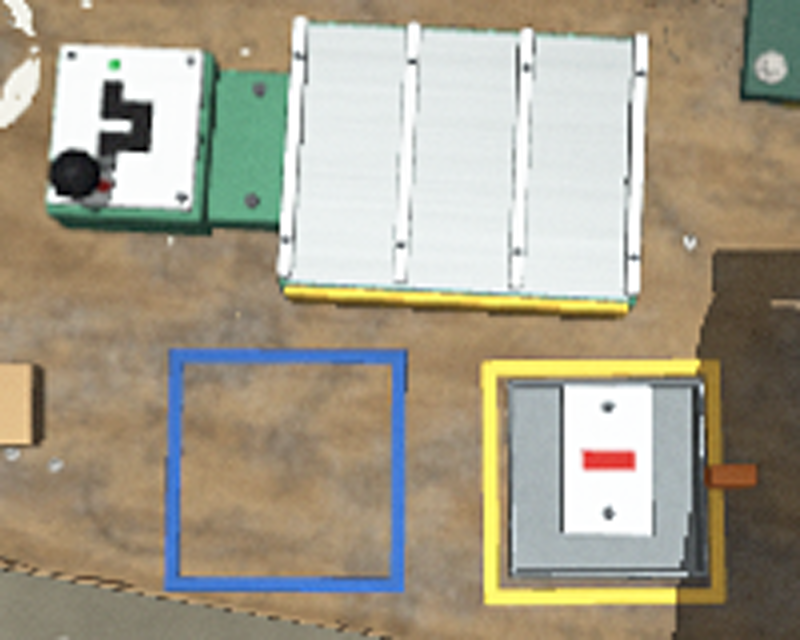

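The magazine is empty, the knob is back over the red dot at (76,174), and the tray stands in the yellow frame with red on top. Now I measure the blue frame and the tray with the top camera.

```bash
python3 - <<'E'
from h import *
d=cam("top")
for n,lo,hi in(("blue",(105,110,70),(122,255,255)),("yellow",(20,110,70),(33,255,255)),("tab",(5,150,80),(18,255,255))):
    for c in blobs(d,lo,hi,25):
        (x,y),wh,a=cv2.minAreaRect(c); q=ray(d,cv2.boxPoints(((x,y),wh,a)),.048 if n=="tab" else 0)[:,:2]
        if .36<q.mean(0)[0]<.53 and -.12<q.mean(0)[1]<.28:
            print(n,q.mean(0).round(4),[(round(np.linalg.norm(v)*1000,1),round(np.degrees(np.arctan2(v[1],v[0])),1)) for v in(q[1]-q[0],q[2]-q[1])])
p=np.array([[508,380],[705,380],[508,577]])/4+[170,120]; print("tray rim corners",ray(d,p,.026)[:,:2])
E
```

```text
blue [0.4566 0.1945] [(np.float64(139.8), np.float64(0.5)), (np.float64(138.5), np.float64(-90.6))]
yellow [0.4518 0.0109] [(np.float64(141.4), np.float64(-88.4)), (np.float64(141.4), np.float64(-179.6))]
tab [ 0.4518 -0.0537] [(np.float64(26.4), np.float64(-89.7)), (np.float64(13.1), np.float64(179.1))]
tray rim corners [[ 0.50617574  0.06605249]
 [ 0.50696666 -0.04548841]
 [ 0.39582019  0.06585347]]
```

```bash
python3 -m jog '[[-8,15,-10,0.005],[-17,31.5,-30,0.005],[-17,31.5,-80,0.005],[-17,31.5,-130,0.005],[-17,31.5,-160,0.005],[-17,31.5,-168,0.005],[-17,31.5,-168,0.005],[-17,31.5,-168,0.005]]'
python3 -m jog '[[0,0,0,0],[0,0,0,0],[0,0,0,0],[0,0,0,0],[0,0,0,0],[0,0,0,0],[0,0,0,0],[0,0,0,0]]' -1 25
python3 -m jog '[[0.3,8,0,0],[1,25,0,0],[2,45,0,0],[3,65,0,0],[3.5,85,0,0],[4,105,0,0],[4.5,125,0,0],[5,140,0,0]]'
python3 -m jog '[[0,15,0,0],[0,30,0,0],[0,40,0,0],[0,43,0,0],[0,43,0,0],[0,43,0,0],[0,43,0,0],[0,43,0,0]]'
python3 st.py
python3 -m jog '[[0,0,0,0],[0,0,0,0],[0,0,0,0],[0,0,0,0],[0,0,50,0],[0,0,100,0],[0,-40,150,0],[10,-100,165,0]]' 0.3 25
python3 - <<'E'
from h import *
print(get_state()["position"])
d=cam("top"); save(d,"t5",(170,120,370,280),4)
for n,lo,hi in(("tab",(5,150,80),(18,255,255)),("blue",(105,110,70),(122,255,255))):
    for c in blobs(d,lo,hi,25):
        (x,y),wh,a=cv2.minAreaRect(c); q=ray(d,cv2.boxPoints(((x,y),wh,a)),.048 if n=="tab" else 0)[:,:2]
        if .36<q.mean(0)[0]<.53 and .05<q.mean(0)[1]<.28:
            print(n,q.mean(0).round(4),[(round(np.linalg.norm(v)*1000,1),round(np.degrees(np.arctan2(v[1],v[0])),1)) for v in(q[1]-q[0],q[2]-q[1])])
E
```

```text
time: 98.45
position: [0.4548, -0.0571, 0.0151]
tool_rot: [2.199, 2.226, 0.009]
ft_force: [-0.2, 0.3, -1.1]
grip_width: 0.655
time: 99.45
position: [0.4535, -0.0574, 0.0138]
tool_rot: [2.202, 2.227, 0.006]
ft_force: [0.2, 0.2, -0.3]
grip_width: 0.136
time: 100.45
position: [0.4581, 0.0828, 0.0138]
tool_rot: [2.2, 2.227, 0.004]
ft_force: [-0.0, -4.0, 1.7]
grip_width: 0.133
time: 101.45
position: [0.4582, 0.1257, 0.0138]
tool_rot: [2.202, 2.227, 0.006]
ft_force: [-3.0, -1.2, 4.3]
grip_width: 0.138
[0.4582 0.1257 0.0138] q [ 0.28  0.22 -0.66  2.08  0.18  0.89 -0.47] jaw 0.6 tilt [ 0.01  -0.004 -1.   ]
time: 102.45
position: [0.4703, 0.0279, 0.1823]
tool_rot: [2.192, 2.228, 0.014]
ft_force: [0.7, -1.9, -0.4]
grip_width: 0.647
[0.47029795 0.0279218  0.18230709]
tab [0.4571 0.1273] [(np.float64(24.1), np.float64(-89.5)), (np.float64(13.1), np.float64(-179.5))]
blue [0.4566 0.1945] [(np.float64(139.8), np.float64(0.5)), (np.float64(138.5), np.float64(-90.6))]
```

View pics/t5.png

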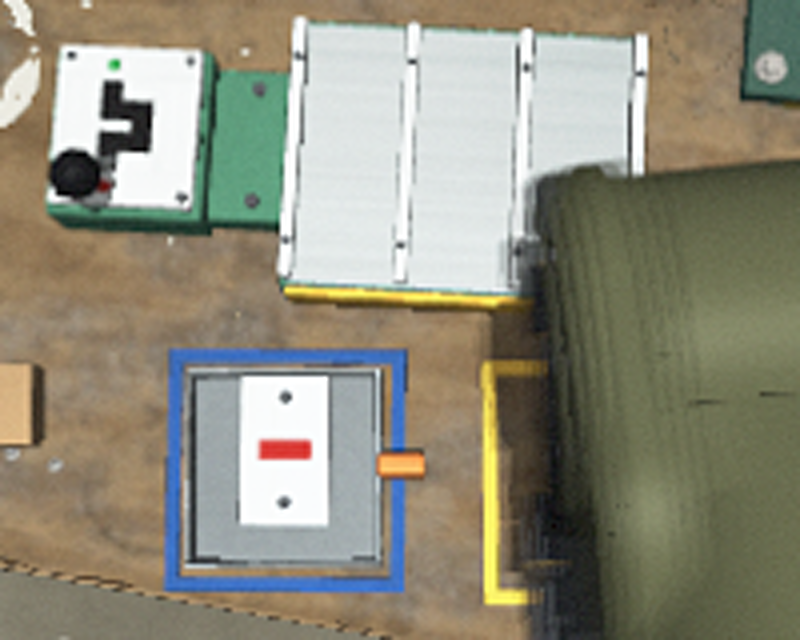

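```bash
python3 - <<'E'
from h import *
d=cam("top")
for c in blobs(d,(0,0,0),(180,255,45),20):
    (x,y),wh,a=cv2.minAreaRect(c); q=ray(d,[[x,y]],.1)[0,:2]
    if .58<q[0]<.72 and .26<q[1]<.33: print(q,wh)
for c in blobs(d,(20,120,100),(33,255,255),5):
    (x,y),wh,a=cv2.minAreaRect(c); b=ray(d,cv2.boxPoints(((x,y),wh,a)),.057)[:,:2]
    if .53<b.mean(0)[0]<.57: print("bar",b.mean(0),wh)
E
```

```text
[0.60645086 0.29967408] (11.0, 11.0)
[0.63638827 0.27359013] (11.734564781188965, 17.2567138671875)
bar [0.54811729 0.11593199] (68.22811889648438, 3.439141273498535)
```

```bash
python3 -c "
from bench import *
print(close_job())"
```

```text
the job is handed in; nothing more can be done
None
```

The job is done and handed in at about 102 s of the 210 s allowed; the hand-in reported no verdict.

**What I did**
- I unlocked the lever through the gate to the green-dot notch. The tray was knocked about 4 cm before I reached it, so I measured it again and slid it by its tab into the yellow frame. A 4 mm nudge then centred it there.
- I pushed all three plates out to overhang about 37 mm. Red had to go back into its lane for a while, because neighbouring plates leave only 14 mm between them and a finger is 15 mm thick.
- Each plate was pinched by its sides, pulled out and laid flat in the tray, stacked yellow, blue, red. Three do not fit side by side.
- I brought the lever back to the red-dot notch and slid the loaded tray into the blue frame.

**Last checks**
- **Tray:** about 0.5 mm from the blue frame's centre, turned less than 1° from it, with red lying flat on top.
- **Lever:** the knob is over the red-dot notch, 2 mm further towards the locked side and 3 mm sideways from where it started. That is within the stated play. I did not measure the height of the stop bar.
- **Gripper:** it was clear of everything at hand-in. I never moved towards the card box or the tally counter.

**What went wrong**
- Turning the wrist the wrong way ran it into a joint limit and left a 6° tilt. Removing it took about 25 s.
- The blue plate stayed gripped on the first try to lay it down, and I lifted it and laid it again. The highest force read at the end of any move was about 13 N, when that plate first touched the stack.

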